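# Set the frame-height stop on the printing board with a setting block

## Robot

A 6-joint arm with a two-finger parallel gripper is mounted at the origin on the work surface. World frame = base frame: x ahead of the robot, y to its left, z up, the work surface at z = 0. Lengths are in m, angles in rad, forces in N, time in s.
With the tool pointing down it reaches from about 0.35 to 0.975 m from the base axis. Payload 4.9 kg.
Tool frame: the origin (TCP) lies at the very end of the fingers, on their centre line; the grasp point (between the pads) lies 19 mm behind it; z points along the fingers, x is the direction in which the jaws open and shut, and the axes are right-handed (so a half turn about z gives the same grasp; the last joint's range is limited). The gripper opens to 85 mm and grips with 20 to 120 N. Pads are 22 mm wide; open, the fingers measure 114 mm over their backs; the gripper's body (76 mm by 85 mm) begins 54 mm behind the grasp point. The pads swing forward as they close: fully open they stand 13 mm farther back than shut.
Start: joints at [1.216, 0.053, 1.613, -0, 1.476, -0.119], TCP at [0.146, 0.608, 0.231] pointing down, gripper open.
Joint ranges: [-3.01, 3.01], [-1.01, 2.22], [0.06, 2.58], [-1.02, 4.17], [0.09, 2.62], [-3.14, 3.14]. Speed limits (rad/s): [2.57, 2.57, 3.14, 3.14, 3.14, 3.14].

## Interface

Orientations are given as a rotation vector (axis times angle).
In Python, from station import ctrl, get_image, calibration, job gives the robot as it stands.
- The arm moves only by the tool jog_arm, never from a script. Its argument "deltas" is a list of rows, each a list of 3 entries, a list of its own where there are three numbers: the turn, a rotation vector about the tool's x, y, z in degrees, then the shift along the tool's x, y, z in m, then the finger opening in m, from 0 to 0.0854. In form: [[[ax, ay, az], [tx, ty, tz], gripper], ...]. A call has 1 to 12 rows; each row is the pose to reach, as a shift and turn from the pose commanded when the call began, along the tool's axes at that moment; what a row does not reach only later rows make up. A row lasts 1/12 s, in which the tool goes at most 41.7 mm and 7.16 degrees, less where a joint would pass 70% of its speed; a pose out of reach is approached as far as the arm can. A call with a gripper value outside its range is refused whole. The fingers move at their own pace and stop on an object; "squeeze" is the grip in N (left out, the last holds). Time passes only in rows, so rows that repeat a pose let the fingers close. It gives the time, the measured TCP pose, the force and the opening at its end, in the units of the state.
- ctrl.get_obs(): the state, without advancing time (a new reading comes with each control period).
- get_image(name): name is "side" or "top"; returns the picture (384x512x3 uint8, red, green, blue); there is no depth.
- calibration(name): a dict with "mtx" (3x3 intrinsics, pixels), "k1" (the pictures are not rectified: a ray, as slopes to the right and down, at radius r is drawn at 1 + k1 r^2 times it, then the intrinsics apply), "origin" and "rotation" of the camera in the world. Camera axes: x right, y up, looking along -z (the intrinsics and any distortion apply to the point x, -y, -z); pixel columns grow to the right and rows downward; lengths in m; the calibration is good to about 2 mm. A picture is of the moment at which its call begins. calibration takes no time and is no camera call.
- job.finish_job(): hands the job in, once; it reports no verdict.
The state is a dict: "t": time; "q": joint angles; "dq": joint speeds; "effort": joint torques, N m; "tool_pos": TCP position; "tool_rot": TCP orientation; "contact_force": force on the tool from outside, world axes, zero at the start; "wrist_torque": the same for the moment, N m; "opening": finger opening in m.
Only numpy, scipy, OpenCV 4.12 (cv2) and the standard library are available. Lean on these libraries where they do the work, as an engineer would, in place of code of your own. Each camera call takes 0.05 s, during which the arm holds its last target.

## Task

Two screw stops that carry the printing frame stand on the board; one of them has the wooden setting block beneath its screw. Take the fork-ended driver with the square grip out of the stand, fit it over the wing of that screw and turn it clockwise until the screw's foot has come down to just touch the block, without clamping it hard. Leave the driver standing upright on the screw, the block under it, and the other stop's screw as it was.

Things in the scene. Friction and masses are not known exactly. Their poses are not given: they have to be found in the camera images.
- driver: Fork driver, upright in a 14 mm deep pocket of a dark wood stand, 90 mm from a round-gripped nut driver. Origin: centre of the fork's underside, z up. 120 mm tall, 180 g; square wooden grip 24 x 24 mm at 70 to 120 mm, sides along x and y; 12 mm shaft; steel fork: two prongs 36 mm long (x), 8 thick, 18 deep, with a 14 mm slot between them along its x axis. Same after a half turn.
- stop_screw: Screw to set, upright in the arm of a fixed aluminium bracket (92 mm high), the one with a block beneath. Origin: centre of its foot's underside (brass, 24 mm across), z up; turns with the screw. Steel flange 50 mm across, top at 50 mm; on it an upright wing 36 mm long (x), 6 thick, top at 64 mm. Prongs stand on the flange either side of the wing: 8 mm play, 13 deg backlash each way.
- stop_screw_turn (a joint): Turn of that screw, rad, growing clockwise seen from above. Quick thread: sinks 40 mm a turn (6.37 mm per rad). Starts at about 0.9 to 1.35; its foot meets the block, which stops it, at about 1.88, half to one radian later. Stays where left (friction 0.12 N m); 19 N straight down would also drive it.
- block: Wooden setting block 60 x 40 x 34 mm high lying loose on the base plate of the stop, under the screw's foot. Origin: centre of its underside, z up, x along its 60 mm side.
- spare_screw: The screw of the other, identical stop, with nothing beneath it; to be left alone. Same origin and shape as stop_screw.

How it is judged:
On the way:
1. the fork of the driver is down over the wing of the screw that has the block beneath it, the screw not yet down on the block (horizontal distance between driver and stop_screw below 0.014 m and z of driver in the frame of stop_screw between 0.045 and 0.057 m and angle between driver's own z axis and vertical below 0.2 rad and z of stop_screw in the frame of block above 0.0362 m), for 0.1 s.
At the end, for the whole second after the job is handed in: The screw's foot is on the setting block or under 2 mm above it, pressing with under 40 N; the block lies flat, within 15 mm of the screw's axis; the driver stands released on the screw, at rest, upright within 11 degrees, within 14 mm of its axis and its fork within 7 mm of the flange (z of stop_screw in the frame of block between 0.032 and 0.036 m and horizontal distance between stop_screw and block below 0.015 m and angle between block's own z axis and vertical below 0.1 rad and contact force between stop_screw and block below 40 N and horizontal distance between driver and stop_screw below 0.014 m and z of driver in the frame of stop_screw below 0.057 m and angle between driver's own z axis and vertical below 0.2 rad and linear speed of each of driver, block below 0.02 m/s); the robot touches nothing.
It fails at once if the screw is clamped hard on the block (over 150 N) (contact force between stop_screw and block above 150 N).
It fails at once if the screw is turned with the fingers instead of the driver (contact force between the fingers and stop_screw above 1 N).
It fails at once if the other stop's screw is moved up or down by more than 2.5 mm (distance of spare_screw from where it was at the start of the episode above 0.0025 m).
It also fails if it takes over 45 s, if anything falls off the work surface, if the arm or the gripper's body presses on something with over 40 N, if the wrist force passes 120 N, or if a joint passes its speed limit or range.

## Working session

There is one attempt and no reset: what is moved stays moved. The work goes in short steps, Python scripts to look and compute and a tool call to move; the robot and the scene stay as the last step left them, time stands still between calls to the robot, and variables do not carry over. Pictures are saved under pics/ and viewed, and the job is handed in when it is done.

Besides the shell and the picture viewer there is one more tool, called after "Request:" in YAML: its name, and indented under it one key for each argument. jog_arm: Moves the arm, as the interface text tells. Its arguments: {"type":"object","properties":{"deltas":{"type":"array","items":{"type":"array"}},"squeeze":{"type":"number"}},"required":["deltas"]}

```bash
mkdir -p pics; ls; python3 - <<'E'
from station import ctrl,get_image,calibration,job
import cv2
print(ctrl.get_obs())
for n in("side","top"):
    print(n,calibration(n))
    cv2.imwrite(f"pics/{n}0.png",get_image(n)[:,:,::-1])
E
```

```text
pics
{'t': 0.0, 'q': array([ 1.21597853e+00,  5.33568033e-02,  1.61429664e+00, -7.51145772e-06,
        1.47599533e+00, -1.18967190e-01]), 'dq': array([ 1.15119925e-03,  1.50115550e-04, -8.67868518e-05, -3.28876553e-04,
        5.52428116e-04, -4.91525582e-04]), 'effort': array([-1.38356147e-03, -3.93674541e+01, -3.70179033e+01, -2.47154003e-04,
        7.18211144e-03, -7.68696850e-06]), 'tool_pos': array([0.1458075 , 0.60711337, 0.23006148]), 'tool_rot': array([ 2.46652202,  1.94398841, -0.00274888]), 'contact_force': array([ 0.52288258, -0.02519298, -0.15903244]), 'wrist_torque': array([ 0.01322658, -0.00531455,  0.04405029]), 'opening': 0.08534894867269469}
side {'mtx': array([[423.28363014,   0.        , 252.23739596],
       [  0.        , 423.28363014, 183.15464078],
       [  0.        ,   0.        ,   1.        ]]), 'k1': -0.15751010730839735, 'origin': array([0.20177167, 0.44969209, 0.62482783]), 'rotation': array([ 0.33846653, -1.03400073, -2.34640578])}
top {'mtx': array([[356.23719483,   0.        , 260.5921715 ],
       [  0.        , 356.23719483, 188.75471671],
       [  0.        ,   0.        ,   1.        ]]), 'k1': -0.10809084766915264, 'origin': array([0.48127479, 0.00768687, 0.73888444]), 'rotation': array([ 0.07344646, -0.06666821, -1.59052235])}
```

View pics/side0.png

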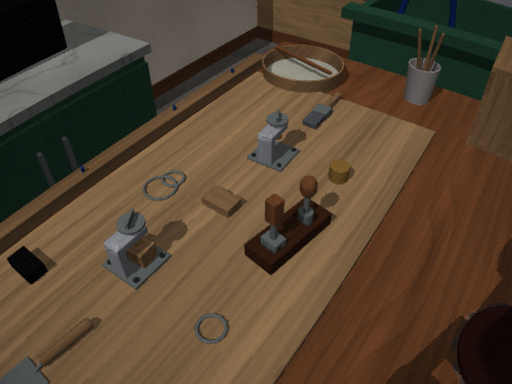

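View pics/top0.png

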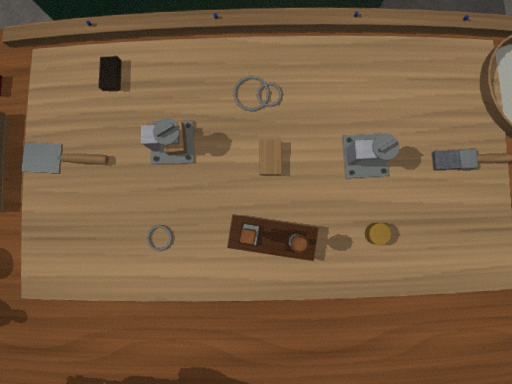

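The side view shows the stop with the block at about (130,250), the square-gripped driver at (274,225) and the spare stop at (272,140). In the top view the target flange is at (166,132), the driver grip at (249,237) and the spare flange at (385,147). The block at (270,157) lies loose and isn't part of the task. I'll zoom in on each.

```bash
cat > h.py <<'E'
import numpy as np, cv2
from scipy.spatial.transform import Rotation as R
from station import ctrl,get_image,calibration,job
C={n:calibration(n) for n in("side","top")}
def ray(n,px):
    c=C[n];K=c['mtx']
    d=cv2.undistortPoints(np.array([[px]],float),K,np.array([c['k1'],0,0,0.]))[0,0]
    v=R.from_rotvec(c['rotation']).apply([d[0],-d[1],-1.])
    return c['origin'],v
def onz(n,px,z):
    o,v=ray(n,px); return o+v*(z-o[2])/v[2]
def tri(a,b):
    (o1,v1),(o2,v2)=ray("side",a),ray("top",b)
    A=np.stack([v1,-v2],1); s=np.linalg.lstsq(A,o2-o1,rcond=None)[0]
    p,q=o1+v1*s[0],o2+v2*s[1]; return (p+q)/2,np.linalg.norm(p-q)
def proj(n,P):
    c=C[n]; p=R.from_rotvec(c['rotation']).inv().apply(np.array(P)-c['origin']); p=p*[1,-1,-1]
    return cv2.projectPoints(p.reshape(-1,1,3),np.zeros(3),np.zeros(3),c['mtx'],np.array([c['k1'],0,0,0.]))[0][:,0]
def crop(src,x,y,w,h,s,out):
    im=cv2.imread(src) if isinstance(src,str) else src
    cv2.imwrite(out,cv2.resize(im[y:y+h,x:x+w],None,fx=s,fy=s,interpolation=cv2.INTER_CUBIC))
E
python3 - <<'E'
from h import *
crop("pics/top0.png",130,105,80,65,9,"pics/c1.png")
crop("pics/top0.png",220,205,110,65,7,"pics/c2.png")
crop("pics/side0.png",90,195,90,95,6,"pics/c3.png")
crop("pics/side0.png",240,170,100,100,6,"pics/c4.png")
E
```

```text
(no output)
```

View pics/c1.png

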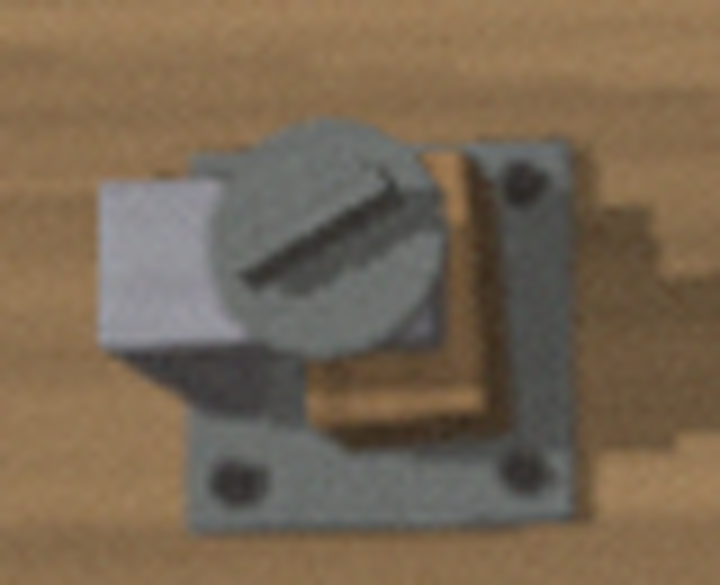

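View pics/c2.png

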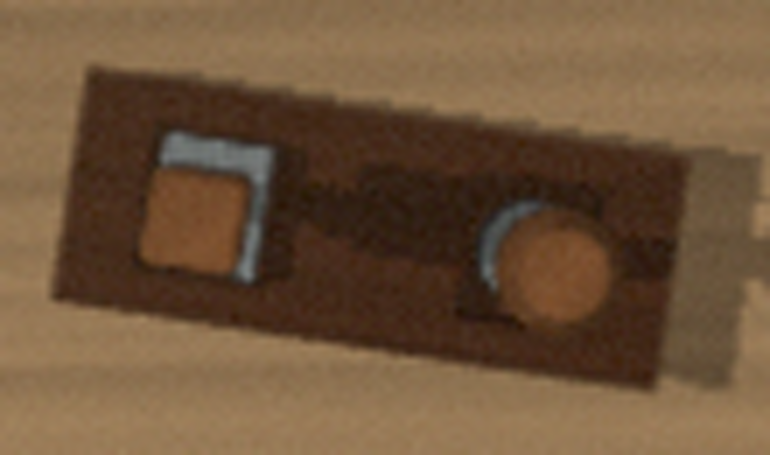

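View pics/c3.png

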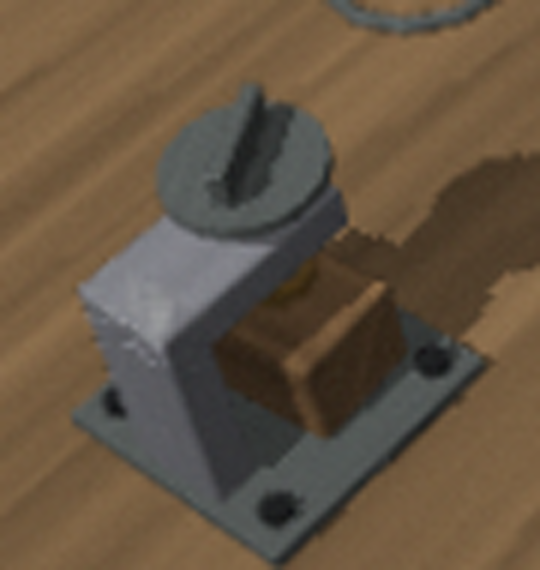

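View pics/c4.png

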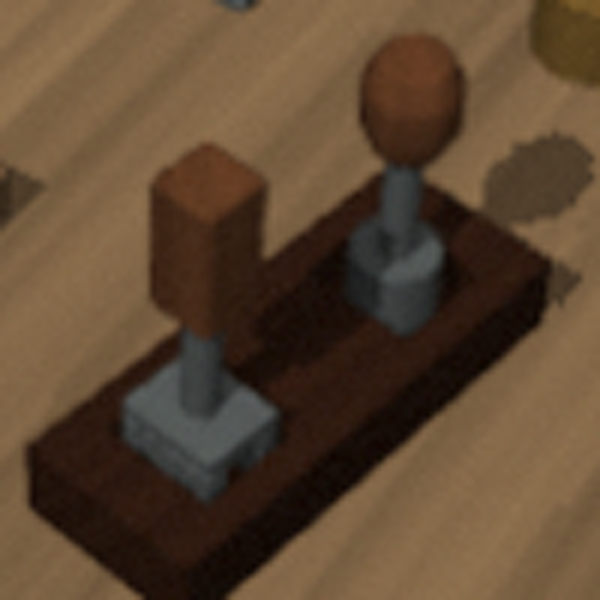

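```bash
python3 - <<'E'
from h import *
def f(p,x,y,s): return ((p[0]+.5)/s-.5+x,(p[1]+.5)/s-.5+y)
T1=lambda p:f(p,130,105,9);T2=lambda p:f(p,220,205,7);S3=lambda p:f(p,90,195,6);S4=lambda p:f(p,240,170,6)
print("grip top c",tri(S4((208,184)),T2((195,220))))
gs=[(208,145),(268,182),(208,222),(150,187)];gt=[(250,172),(240,275),(138,265),(152,168)]
g=[tri(S4(a),T2(b)) for a,b in zip(gs,gt)]
for a in g: print(a)
print("flange c",tri(S3((245,168)),T1((327,235))))
print("wing end far",tri(S3((250,88)),T1((385,170))), "near",tri(S3((215,188)),T1((245,280))))
# base plate: side corners
print("plate corners", [tri(S3(a),T1(b)) for a,b in [((488,358),(570,525)),((275,560),(190,528))]][0:2])
for p in [(575,145),(575,520),(190,528),(190,155)]: print("plate top",onz("top",T1(p),.006))
for p in [(90,68),(690,150),(655,388),(53,298)]: print("stand top",onz("top",T2(p),.025))
print("stand tri",[tri(S4(a),T2(b)) for a,b in [((30,455),(90,68)),((180,570),(53,298)),((548,268),(655,388))]])
print("fork",[onz("top",T2(p),.04) for p in [(160,135),(275,148),(250,283)]])
o=ctrl.get_obs();print(R.from_rotvec(o['tool_rot']).as_matrix())
E
```

```text
grip top c (array([0.45614626, 0.03320369, 0.1444354 ]), np.float64(0.00015464577988961374))
(array([0.4662837 , 0.0194152 , 0.14264311]), np.float64(0.001973414400342392))
(array([0.4431781 , 0.02294049, 0.14410148]), np.float64(0.0006990803558580047))
(array([0.44648006, 0.04707949, 0.14702333]), np.float64(0.0014336647132326735))
(array([0.46849868, 0.04310598, 0.14444519]), np.float64(0.0001637844442923437))
flange c (array([0.6482936 , 0.18131079, 0.10381825]), np.float64(0.0012744651044601638))
wing end far (array([0.65790129, 0.16612023, 0.1175568 ]), np.float64(0.0006676079403020646)) near (array([0.63829652, 0.19625448, 0.11474147]), np.float64(0.002575595390517544))
plate corners [(array([0.60162812, 0.14799633, 0.01802157]), np.float64(0.0006977634320551023)), (array([0.60358299, 0.23721931, 0.01536268]), np.float64(0.0008485918446315229))]
plate top [0.6945931  0.14953016 0.006     ]
plate top [0.60507693 0.14937965 0.006     ]
plate top [0.60551779 0.24047354 0.006     ]
plate top [0.69520578 0.24192798 0.006     ]
stand top [0.49484576 0.0675458  0.025     ]
stand top [ 0.46778469 -0.10341265  0.025     ]
stand top [ 0.4005703  -0.09143201  0.025     ]
stand top [0.42965808 0.07911429 0.025     ]
stand tri [(array([0.4944481 , 0.06643764, 0.03687156]), np.float64(0.0004104995984534652)), (array([0.43176898, 0.07815366, 0.04076438]), np.float64(0.002300610104604416)), (array([ 0.40228591, -0.08954642,  0.03706569]), np.float64(0.0008080816497311531))]
fork [array([0.4754786 , 0.04698758, 0.04      ]), array([0.47121767, 0.01493742, 0.04      ]), array([0.43389014, 0.02265506, 0.04      ])]
[[ 2.33641910e-01  9.72322482e-01 -6.70038078e-04]
 [ 9.72320873e-01 -2.33642753e-01 -1.78454789e-03]
 [-1.89170557e-03 -2.34546832e-04 -9.99998183e-01]]
```

The measurements agree with the given sizes:
- **Driver:** centre (0.456, 0.033), top at z 0.144. The stand top is at 0.038, so the fork underside is at 0.024. The fork's x axis is at about -9.5°.
- **Target:** axis about (0.648, 0.181), flange top about z 0.102. The wing is at about -57° and measures 36 mm.

I'll grip across the driver's y faces, so the tool yaw is 80.5°.

```bash
cat >> h.py <<'E'
def plan(x,y,z,yaw):
    o=ctrl.get_obs(); M=R.from_rotvec(o['tool_rot'])
    c,s=np.cos(np.radians(yaw)),np.sin(np.radians(yaw))
    T=R.from_matrix(np.array([[c,s,0],[s,-c,0],[0,0,-1]]).T)
    d=M.inv().apply(np.array([x,y,z])-o['tool_pos']); a=(M.inv()*T).as_rotvec(degrees=True)
    print("turn",a.round(2),"shift",d.round(4),"t",round(o['t'],2))
def st():
    o=ctrl.get_obs(); m=R.from_rotvec(o['tool_rot']).as_matrix()
    print("t %.2f"%o['t'],"pos",o['tool_pos'].round(4),"yaw %.2f"%np.degrees(np.arctan2(m[1,0],m[0,0])),"z",m[:,2].round(4),"F",o['contact_force'].round(2),"tau",o['wrist_torque'].round(3),"open %.4f"%o['opening'],"q",o['q'].round(2))
E
python3 -c "
from h import *
plan(.456,.033,.215,80.5)"
```

```text
turn [-0.02  0.11 -4.01] shift [-0.4858  0.4358  0.016 ] t 0.1
```

Request:
jog_arm:
  deltas:
    - [[0, 0.1, 0], [-0.02, 0.018, 0], 0.07]
    - [[0, 0.1, 0], [-0.05, 0.045, 0], 0.07]
    - [[0, 0.1, 0], [-0.08, 0.072, 0], 0.07]
    - [[0, 0.1, -1], [-0.11, 0.099, 0], 0.07]
    - [[0, 0.1, -1], [-0.14, 0.126, 0], 0.07]
    - [[0, 0.1, -2], [-0.17, 0.153, 0], 0.07]
    - [[0, 0.1, -2], [-0.2, 0.18, 0.004], 0.07]
    - [[0, 0.1, -3], [-0.23, 0.206, 0.008], 0.07]
    - [[0, 0.1, -3], [-0.26, 0.233, 0.01], 0.07]
    - [[0, 0.1, -4], [-0.29, 0.26, 0.012], 0.07]
    - [[0, 0.1, -4], [-0.32, 0.287, 0.014], 0.07]
    - [[0, 0.1, -4], [-0.35, 0.314, 0.016], 0.07]

```text
t: 1.1
tool_pos: [0.3697, 0.1922, 0.2149]
tool_rot: [-2.397, -2.029, -0.002]
contact_force: [1.0, 1.0, -0.5]
opening: 0.07
```

```bash
python3 -c "
from h import *
st();plan(.456,.033,.215,80.5)"
```

```text
t 1.10 pos [0.3697 0.1922 0.2149] yaw 80.51 z [ 5.0e-04  1.8e-03 -1.0e+00] F [ 0.98  1.01 -0.52] tau [-0.04   0.043 -0.005] open 0.0700 q [ 0.3  -0.48  2.09  0.    1.53 -1.11]
turn [ 0.01 -0.11  0.01] shift [-0.1428  0.1113 -0.0003] t 1.1
```

Request:
jog_arm:
  deltas:
    - [[0, -0.1, 0], [-0.03, 0.023, 0], 0.07]
    - [[0, -0.1, 0], [-0.06, 0.047, 0], 0.07]
    - [[0, -0.1, 0], [-0.09, 0.07, 0], 0.07]
    - [[0, -0.1, 0], [-0.12, 0.094, 0], 0.07]
    - [[0, -0.1, 0], [-0.143, 0.1113, 0], 0.07]
    - [[0, -0.1, 0], [-0.143, 0.1113, 0], 0.07]

```text
t: 1.6
tool_pos: [0.457, 0.0306, 0.2147]
tool_rot: [2.403, 2.022, -0.002]
contact_force: [0.7, -0.7, -0.2]
opening: 0.0702
```

```bash
python3 - <<'E'
from h import *
st();plan(.456,.033,.102,80.5)
i=get_image("side")[:,:,::-1]; crop(i,200,100,180,170,4,"pics/s1.png")
E
```

```text
t 1.60 pos [0.457  0.0306 0.2147] yaw 80.17 z [-2.0e-04 -1.7e-03 -1.0e+00] F [ 0.7  -0.69 -0.15] tau [-0.009 -0.006 -0.015] open 0.0702 q [-0.09 -0.36  2.01 -0.    1.49 -1.49]
turn [ 0.    0.1  -0.33] shift [ 0.0024 -0.0014  0.1127] t 1.6
```

View pics/s1.png

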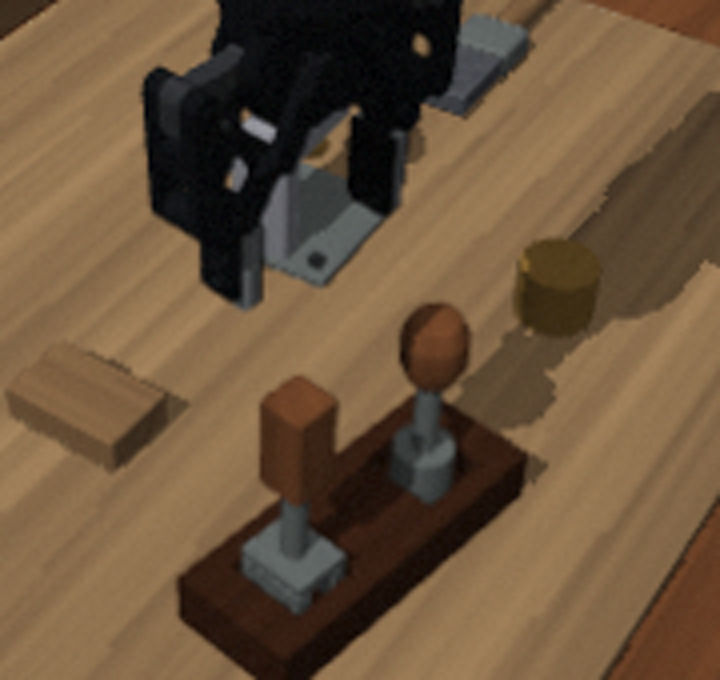

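The fingers straddle the driver from above, with the pads at about (245,290) and (395,190) in the crop. Next I descend partway and check the settled pose.

Request:
jog_arm:
  deltas:
    - [[0, 0, 0], [0, 0, 0.015], 0.07]
    - [[0, 0, 0], [0, 0, 0.035], 0.07]
    - [[0, 0, 0], [0, 0, 0.05], 0.07]
    - [[0, 0, 0], [0, 0, 0.055], 0.07]
    - [[0, 0, 0], [0, 0, 0.055], 0.07]

```text
t: 2.07
tool_pos: [0.454, 0.0355, 0.1581]
tool_rot: [-2.394, -2.029, 0.004]
contact_force: [-0.4, 0.7, 0.3]
opening: 0.0699
```

```bash
python3 - <<'E'
from h import *
st();plan(.456,.033,.102,80.5)
i=get_image("top")[:,:,::-1]; crop(i,190,170,160,130,4.5,"pics/t1.png")
E
```

```text
t 2.07 pos [0.454  0.0355 0.1581] yaw 80.56 z [-4.e-03  6.e-04 -1.e+00] F [-0.42  0.7   0.26] tau [-0.019 -0.003  0.018] open 0.0699 q [-0.09 -0.31  2.07  0.    1.39 -1.49]
turn [-0.23  0.01  0.06] shift [-0.0022  0.0026  0.056 ] t 2.07
```

View pics/t1.png

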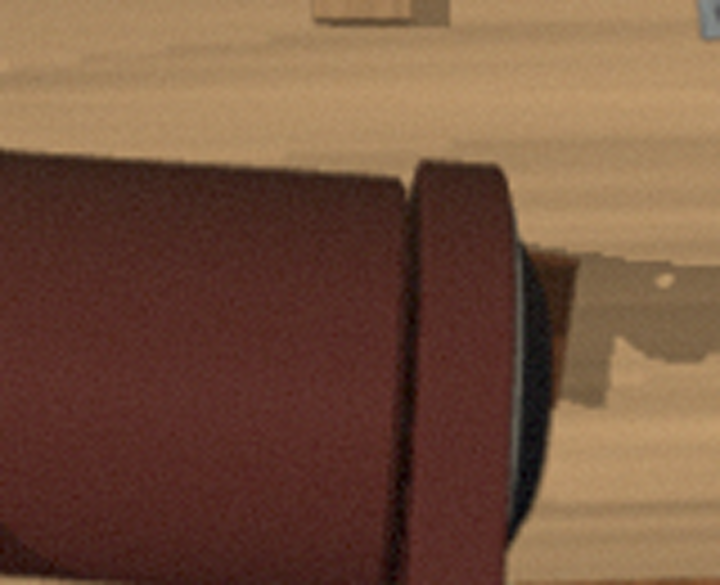

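The arm hides the driver from the top camera, so the side view has to do. Two still rows will show whether the 2 mm scatter is sensor noise.

Request:
jog_arm:
  deltas:
    - [[0, 0, 0], [0, 0, 0], 0.07]
    - [[0, 0, 0], [0, 0, 0], 0.07]

```text
t: 2.28
tool_pos: [0.4564, 0.0348, 0.1615]
tool_rot: [2.396, 2.029, 0.003]
contact_force: [0.4, -0.3, 0.3]
opening: 0.0703
```

```bash
python3 - <<'E'
from h import *
st();plan(.456,.033,.102,80.5)
i=get_image("side")[:,:,::-1]; crop(i,210,130,140,140,5,"pics/s2.png")
st()
E
```

```text
t 2.28 pos [0.4564 0.0348 0.1615] yaw 80.52 z [ 2.4e-03 -2.0e-04 -1.0e+00] F [ 0.41 -0.26  0.28] tau [-0.033 -0.012  0.059] open 0.0703 q [-0.09 -0.32  2.06  0.    1.39 -1.49]
turn [ 0.14 -0.01  0.02] shift [-0.0019 -0.0003  0.0595] t 2.28
t 2.33 pos [0.4565 0.0347 0.1615] yaw 80.51 z [ 2.4e-03 -2.0e-04 -1.0e+00] F [ 0.44  0.07 -0.6 ] tau [ 0.026 -0.036 -0.001] open 0.0704 q [-0.09 -0.32  2.06  0.    1.39 -1.49]
```

View pics/s2.png

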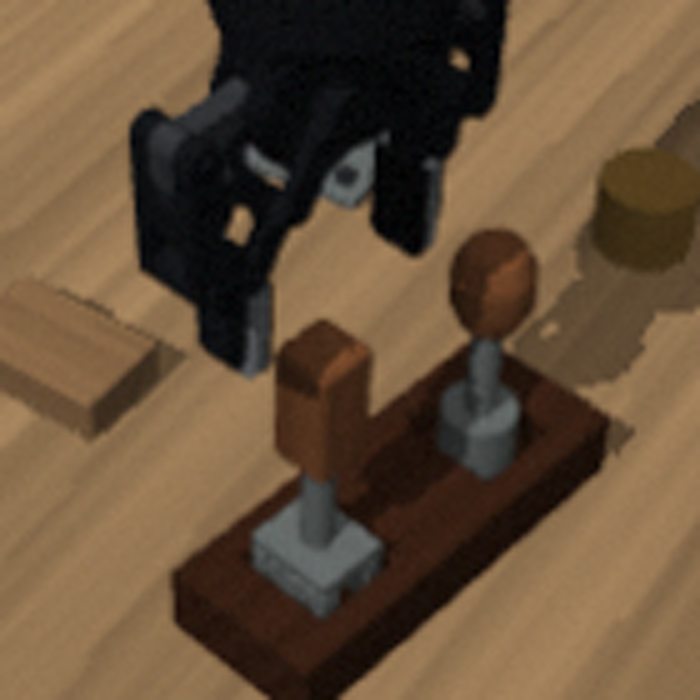

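Request:
jog_arm:
  deltas:
    - [[0, 0, 0], [-0.002, 0, 0.015], 0.06]
    - [[0, 0, 0], [-0.002, 0, 0.03], 0.06]
    - [[0, 0, 0], [-0.002, 0, 0.045], 0.06]
    - [[0, 0, 0], [-0.002, 0, 0.055], 0.06]
    - [[0, 0, 0], [-0.002, 0, 0.059], 0.06]
    - [[0, 0, 0], [-0.002, 0, 0.059], 0.06]
    - [[0, 0, 0], [-0.002, 0, 0.059], 0.06]
    - [[0, 0, 0], [-0.002, 0, 0.059], 0.06]

```text
t: 3.0
tool_pos: [0.4562, 0.0326, 0.1022]
tool_rot: [2.397, 2.029, 0.002]
contact_force: [0.3, -0.2, 0.3]
opening: 0.06
```

```bash
python3 - <<'E'
from h import *
st()
i=get_image("side")[:,:,::-1]; crop(i,210,130,140,140,5,"pics/s3.png")
E
```

```text
t 3.00 pos [0.4562 0.0326 0.1022] yaw 80.50 z [ 2.e-03 -2.e-04 -1.e+00] F [ 0.34 -0.21  0.33] tau [-0.057  0.016  0.042] open 0.0600 q [-0.09 -0.25  2.12 -0.    1.27 -1.5 ]
```

View pics/s3.png

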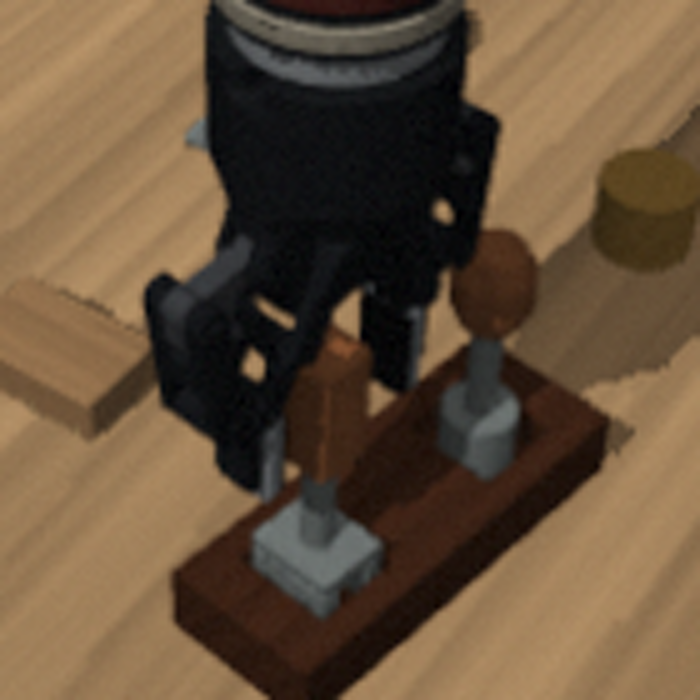

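The grip sits between the pads: the left fingertip is at about (268,495) and the right at (405,385) in the crop. Closing now.

Request:
jog_arm:
  deltas:
    - [[0, 0, 0], [0, 0, 0], 0.03]
    - [[0, 0, 0], [0, 0, 0], 0.02]
    - [[0, 0, 0], [0, 0, 0], 0.015]
    - [[0, 0, 0], [0, 0, 0], 0.015]
    - [[0, 0, 0], [0, 0, 0], 0.015]
    - [[0, 0, 0], [0, 0, 0], 0.015]
    - [[0, 0, 0], [0, 0, 0], 0.015]
    - [[0, 0, 0], [0, 0, 0], 0.015]
  squeeze: 50

```text
t: 3.72
tool_pos: [0.4557, 0.0327, 0.1015]
tool_rot: [2.398, 2.029, 0.001]
contact_force: [-0.4, 1.6, 4.1]
opening: 0.0234
```

```bash
python3 - <<'E'
from h import *
st()
E
```

```text
t 3.72 pos [0.4557 0.0327 0.1015] yaw 80.49 z [ 8.e-04  2.e-04 -1.e+00] F [-0.44  1.59  4.05] tau [ 0.199  0.052 -0.04 ] open 0.0234 q [-0.09 -0.25  2.12  0.    1.27 -1.5 ]
```

Request:
jog_arm:
  deltas:
    - [[0, 0, 0], [0, 0, -0.01], 0.015]
    - [[0, 0, 0], [0, 0, -0.025], 0.015]
    - [[0, 0, 0], [0, 0, -0.045], 0.015]
    - [[0, 0, 0], [0, 0, -0.07], 0.015]
    - [[0, 0, 0], [0, 0, -0.095], 0.015]
    - [[0, 0, 0], [0, 0, -0.115], 0.015]
    - [[0, 0, 0], [0, 0, -0.13], 0.015]
    - [[0, 0, 0], [0, 0, -0.13], 0.015]

```text
t: 4.38
tool_pos: [0.4568, 0.0323, 0.2349]
tool_rot: [2.394, 2.027, 0.006]
contact_force: [0.3, -1.1, -2.1]
opening: 0.0234
```

```bash
python3 - <<'E'
from h import *
st(); plan(.648,.181,.232,33)
i=get_image("side")[:,:,::-1]; crop(i,200,60,160,180,4,"pics/s4.png")
E
```

```text
t 4.38 pos [0.4568 0.0323 0.2349] yaw 80.49 z [ 0.006 -0.001 -1.   ] F [ 0.28 -1.1  -2.09] tau [ 0.018 -0.058 -0.021] open 0.0234 q [-0.09 -0.37  1.98 -0.    1.52 -1.5 ]
turn [ 0.33 -0.14 47.49] shift [0.1782 0.1639 0.0039] t 4.38
```

View pics/s4.png

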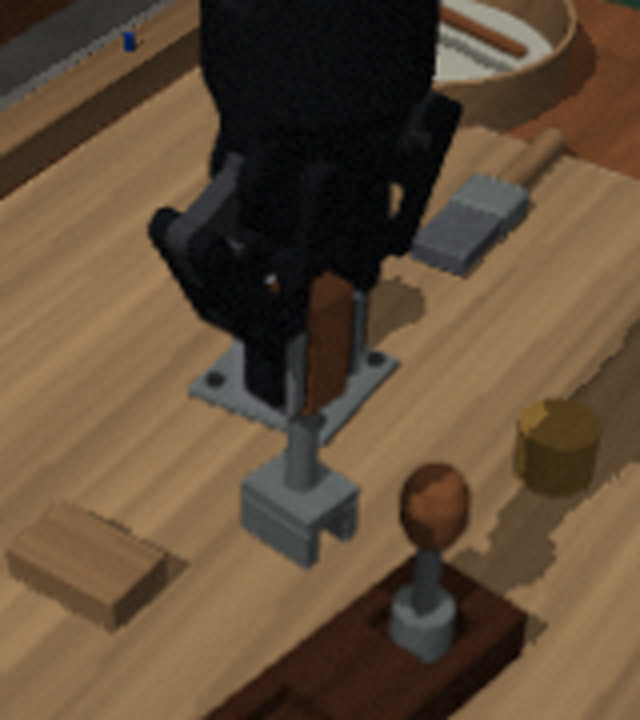

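The fork is lifted clear and hangs upright, with the slot facing lower right in the side view, so the slot is along the x axis I measured. The -2.1 N reading matches its weight. Moving above the target screw.

Request:
jog_arm:
  deltas:
    - [[0, 0, 3], [0.01, 0.009, 0], 0.015]
    - [[0, 0, 8], [0.03, 0.028, 0], 0.015]
    - [[0, 0, 13], [0.05, 0.046, 0], 0.015]
    - [[0, 0, 18], [0.07, 0.064, 0], 0.015]
    - [[0, 0, 23], [0.09, 0.083, 0], 0.015]
    - [[0, 0, 28], [0.11, 0.101, 0], 0.015]
    - [[0, 0, 33], [0.13, 0.12, 0], 0.015]
    - [[0, 0, 38], [0.15, 0.138, 0], 0.015]
    - [[0, 0, 43], [0.168, 0.154, 0], 0.015]
    - [[0, 0, 46], [0.176, 0.162, 0], 0.015]
    - [[0, 0, 47.5], [0.178, 0.164, 0], 0.015]
    - [[0, 0, 47.5], [0.178, 0.164, 0], 0.015]

```text
t: 5.43
tool_pos: [0.6458, 0.1814, 0.2276]
tool_rot: [-3.012, -0.892, 0.008]
contact_force: [0.3, 0.4, -3.0]
opening: 0.0232
```

Request:
jog_arm:
  deltas:
    - [[0, 0, 0], [0, 0, 0], 0.015]
    - [[0, 0, 0], [0, 0, 0], 0.015]
    - [[0, 0, 0], [0, 0, 0], 0.015]

```text
t: 5.68
tool_pos: [0.6459, 0.1806, 0.2303]
tool_rot: [-3.012, -0.892, 0.002]
contact_force: [0.9, 0.2, -2.1]
opening: 0.0235
```

```bash
python3 - <<'E'
from h import *
st(); plan(.648,.181,.232,33)
i=get_image("side")[:,:,::-1]; cv2.imwrite("pics/s5f.png",i);crop(i,60,120,140,160,4.5,"pics/s5.png")
i=get_image("top")[:,:,::-1]; crop(i,110,80,120,100,6,"pics/t5.png")
E
```

```text
t 5.68 pos [0.6459 0.1806 0.2303] yaw 32.99 z [-1.2e-03 -3.0e-04 -1.0e+00] F [ 0.93  0.15 -2.09] tau [-0.014  0.02   0.002] open 0.0235 q [ 0.16  0.16  1.5  -0.    1.48 -0.41]
turn [-0.02  0.07 -0.01] shift [ 0.002   0.0009 -0.0017] t 5.68
```

View pics/s5.png

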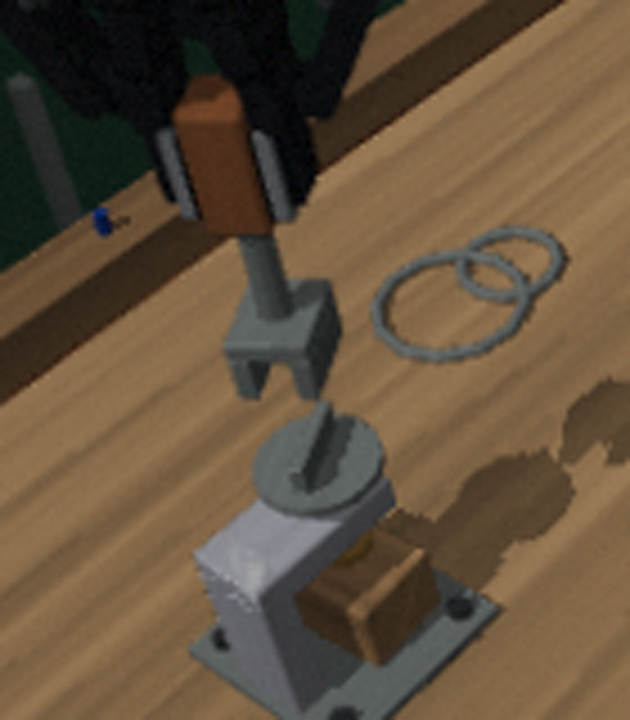

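View pics/t5.png

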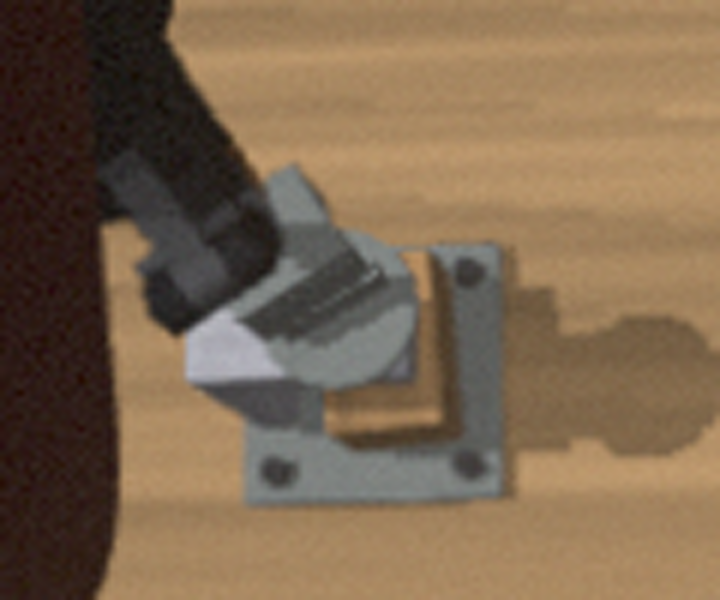

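```bash
cat > ov.py <<'E'
from h import *
def box(cx,cy,z,yaw,pts):
    c,s=np.cos(np.radians(yaw)),np.sin(np.radians(yaw))
    return [(cx+c*x-s*y,cy+s*x+c*y,z) for x,y in pts]
def ov(src,x,y,w,h,s,out,polys,n="side"):
    im=cv2.resize(cv2.imread(src)[y:y+h,x:x+w],None,fx=s,fy=s,interpolation=cv2.INTER_CUBIC)
    for P,col in polys:
        p=(proj(n,P)-[x,y]+.5)*s-.5
        cv2.polylines(im,[np.round(p).astype(np.int32)],True,col,1)
    cv2.imwrite(out,im)
rect=lambda a,b,c,d:[(a,c),(b,c),(b,d),(a,d)]
circ=[(.025*np.cos(t),.025*np.sin(t)) for t in np.linspace(0,6.28,40)]
def fork(cx,cy,z,yaw): return [(box(cx,cy,z,yaw,rect(-.018,.018,.007,.015)),(0,255,0)),(box(cx,cy,z,yaw,rect(-.018,.018,-.015,-.007)),(0,255,0)),(box(cx,cy,z+.018,yaw,rect(-.018,.018,-.007,.007)),(0,255,255))]
def screw(cx,cy,z,yaw): return [(box(cx,cy,z,0,circ),(255,0,255)),(box(cx,cy,z+.014,yaw,rect(-.018,.018,-.003,.003)),(255,255,0))]
E
python3 - <<'E'
from ov import *
P=fork(.6459,.1806,.1528,-57)+screw(.648,.181,.103,-57)
ov("pics/s5f.png",60,120,140,160,4.5,"pics/s5o.png",P)
ov("pics/top0.png",130,105,80,65,9,"pics/t5o.png",screw(.648,.181,.103,-57),"top")
E
```

```text
(no output)
```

View pics/s5o.png

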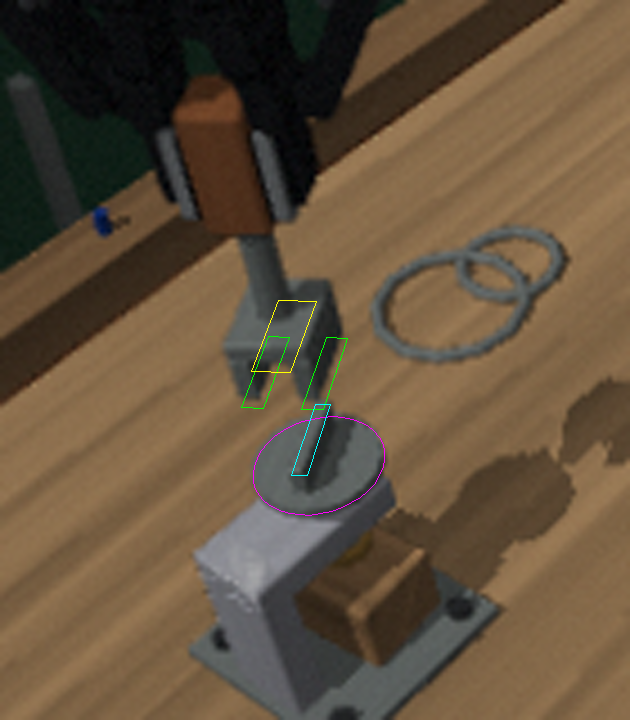

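View pics/t5o.png

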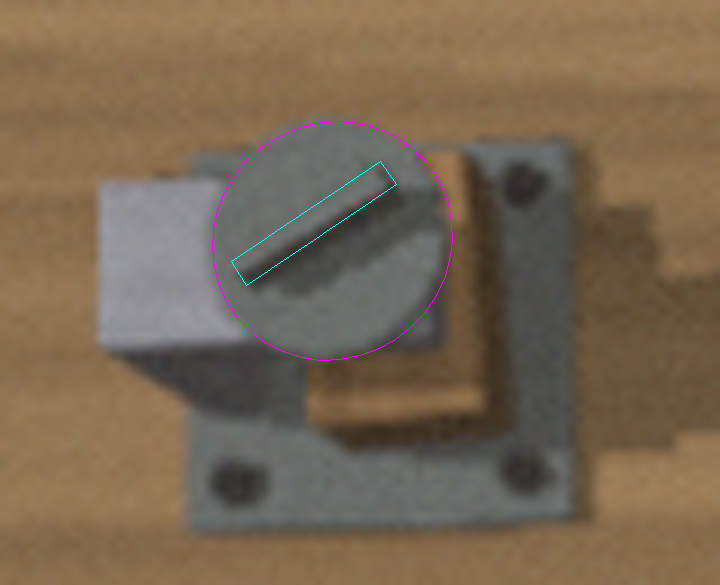

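```bash
python3 - <<'E'
from ov import *
f=lambda p,x,y,s:((p[0]+.5)/s-.5+x,(p[1]+.5)/s-.5+y)
S=lambda p:f(p,60,120,4.5); T=lambda p:f(p,110,80,6)
print(tri(S((330,282)),T((292,165))))
print(box(.6459,.1806,0,-57,[(.018,.015),(.018,-.015)]))
crop("pics/s5f.png",95,130,60,90,8,"pics/s5z.png")
E
```

```text
(array([0.65515117, 0.16410218, 0.18460312]), np.float64(0.027159291846712272))
[(np.float64(0.6682835611494519), np.float64(0.1736735153022078), 0), (np.float64(0.6431234441110892), np.float64(0.157334344251757), 0)]
```

View pics/s5z.png

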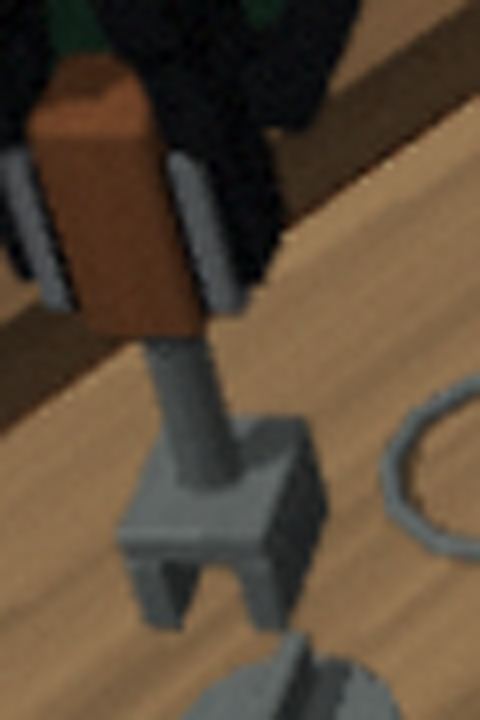

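```bash
python3 - <<'E'
from ov import *
Z=lambda P:((proj("side",P)-[95,130]+.5)*8-.5).round(0).tolist()
print("tips pred",Z(box(.6459,.1806,.2303,-57,[(-.011,.012),(-.011,-.012)])),"seen ~(65,312),(222,314)")
for z in(.1528,.1558,.1588): print(z,"near prong bottoms",Z(box(.6459,.1806,z,-57,[(-.018,.015),(-.018,.007),(-.018,-.007),(-.018,-.015)])))
print("grip bottom pred",Z(box(.6459,.1806,.1528+.07,-57,[(-.012,.012),(-.012,-.012)])),"seen (92,333),(205,335)")
print("grip top pred",Z(box(.6459,.1806,.1528+.12,-57,[(-.012,.012),(-.012,-.012)])),"seen (30,135),(155,138)")
E
```

```text
tips pred [[80.0, 323.0], [204.0, 325.0]] seen ~(65,312),(222,314)
0.1528 near prong bottoms [[149.0, 644.0], [188.0, 645.0], [256.0, 647.0], [295.0, 648.0]]
0.1558 near prong bottoms [[146.0, 633.0], [184.0, 634.0], [253.0, 636.0], [292.0, 637.0]]
0.1588 near prong bottoms [[142.0, 623.0], [181.0, 624.0], [249.0, 625.0], [289.0, 627.0]]
grip bottom pred [[88.0, 357.0], [211.0, 359.0]] seen (92,333),(205,335)
grip top pred [[22.0, 143.0], [152.0, 144.0]] seen (30,135),(155,138)
```

The fork is about 3.5 mm higher than predicted, probably camera bias or grip lift, and is laterally in line. I'll shift 2 mm, come down to just above the wing and look again.

Request:
jog_arm:
  deltas:
    - [[0, 0, 0], [0.002, 0.001, 0.005], 0.015]
    - [[0, 0, 0], [0.002, 0.001, 0.015], 0.015]
    - [[0, 0, 0], [0.002, 0.001, 0.024], 0.015]
    - [[0, 0, 0], [0.002, 0.001, 0.03], 0.015]
    - [[0, 0, 0], [0.002, 0.001, 0.032], 0.015]
    - [[0, 0, 0], [0.002, 0.001, 0.032], 0.015]
    - [[0, 0, 0], [0.002, 0.001, 0.032], 0.015]
    - [[0, 0, 0], [0.002, 0.001, 0.032], 0.015]

```text
t: 6.45
tool_pos: [0.649, 0.1814, 0.1996]
tool_rot: [3.012, 0.892, 0.001]
contact_force: [0.8, 0.6, -2.2]
opening: 0.0231
```

```bash
python3 - <<'E'
from ov import *
st()
i=get_image("side")[:,:,::-1]; cv2.imwrite("pics/s6f.png",i);crop(i,95,160,60,75,9,"pics/s6z.png")
E
```

```text
t 6.45 pos [0.649  0.1814 0.1996] yaw 32.99 z [ 9.e-04  1.e-04 -1.e+00] F [ 0.76  0.59 -2.22] tau [-0.018  0.012  0.001] open 0.0231 q [ 0.16  0.18  1.52 -0.    1.43 -0.41]
```

View pics/s6z.png

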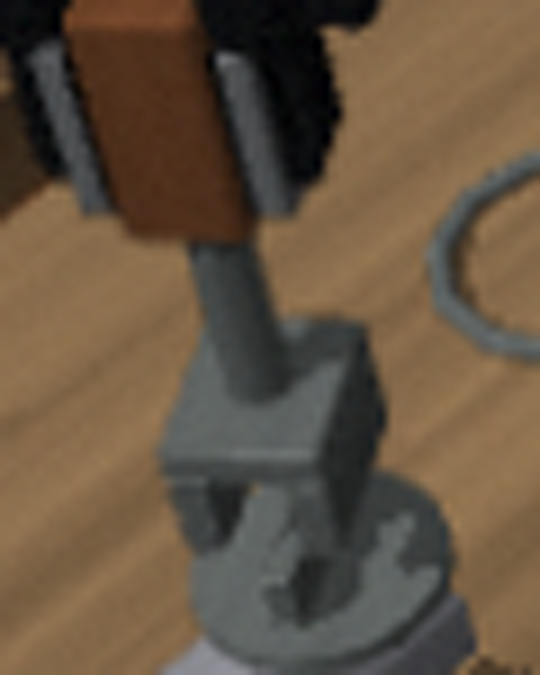

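```bash
python3 - <<'E'
from ov import *
Z=lambda P:((proj("side",P)-[95,160]+.5)*9-.5).round(0).tolist()
print("wing near base",Z(box(.648,.181,.103,-57,[(-.018,.003),(-.018,-.003)])), "wing near top",Z(box(.648,.181,.117,-57,[(-.018,.003),(-.018,-.003)])))
for z in(.1225,.1255,.103): print(z,"near prong bottoms",Z(box(.649,.1814,z,-57,[(-.018,.015),(-.018,.007),(-.018,-.007),(-.018,-.015)])))
E
```

```text
wing near base [[284.0, 641.0], [315.0, 642.0]] wing near top [[267.0, 590.0], [299.0, 591.0]]
0.1225 near prong bottoms [[192.0, 566.0], [234.0, 568.0], [308.0, 570.0], [351.0, 571.0]]
0.1255 near prong bottoms [[188.0, 555.0], [231.0, 556.0], [305.0, 559.0], [348.0, 560.0]]
0.103 near prong bottoms [[216.0, 637.0], [258.0, 639.0], [331.0, 641.0], [372.0, 643.0]]
```

Slot and wing line up within about 1 mm in the side view. I'll lower 15 mm and then feel for the flange.

Request:
jog_arm:
  deltas:
    - [[0, 0, 0], [0, 0, 0.003], 0.015]
    - [[0, 0, 0], [0, 0, 0.006], 0.015]
    - [[0, 0, 0], [0, 0, 0.009], 0.015]
    - [[0, 0, 0], [0, 0, 0.012], 0.015]
    - [[0, 0, 0], [0, 0, 0.015], 0.015]
    - [[0, 0, 0], [0, 0, 0.015], 0.015]
    - [[0, 0, 0], [0, 0, 0.015], 0.015]

```text
t: 7.08
tool_pos: [0.6485, 0.1813, 0.1835]
tool_rot: [-3.012, -0.892, 0.001]
contact_force: [-0.0, 0.2, -2.9]
opening: 0.0235
```

```bash
python3 - <<'E'
from ov import *
st()
i=get_image("side")[:,:,::-1]; cv2.imwrite("pics/s7f.png",i);crop(i,95,160,70,85,8,"pics/s7z.png")
E
```

```text
t 7.08 pos [0.6485 0.1813 0.1835] yaw 32.99 z [-7.e-04 -1.e-04 -1.e+00] F [-0.03  0.24 -2.94] tau [ 0.037 -0.031 -0.014] open 0.0235 q [ 0.16  0.2   1.54 -0.    1.41 -0.41]
```

View pics/s7z.png

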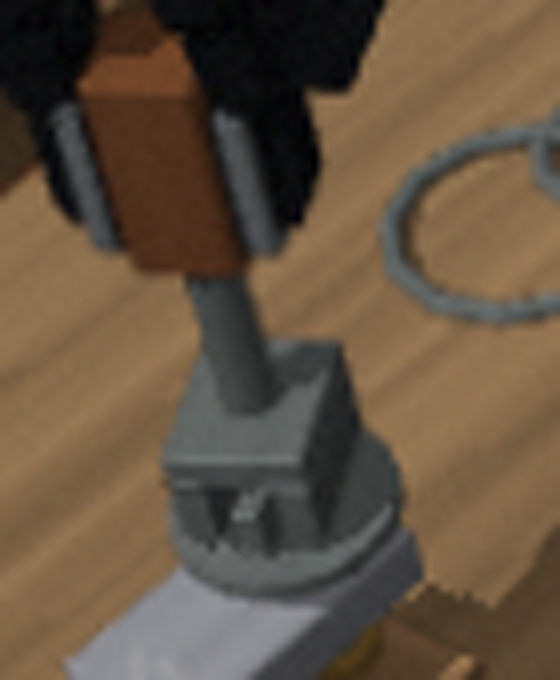

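The wing, at about (255,515) in the crop, is inside the slot between the prongs, and there is no contact yet. I'll feel downward in small steps.

Request:
jog_arm:
  deltas:
    - [[0, 0, 0], [0, 0, 0.001], 0.015]
    - [[0, 0, 0], [0, 0, 0.002], 0.015]
    - [[0, 0, 0], [0, 0, 0.002], 0.015]
    - [[0, 0, 0], [0, 0, 0.002], 0.015]

```text
t: 7.47
tool_pos: [0.6487, 0.1813, 0.182]
tool_rot: [3.012, 0.892, 0.0]
contact_force: [0.8, 0.8, -2.4]
opening: 0.0236
```

Request:
jog_arm:
  deltas:
    - [[0, 0, 0], [0, 0, 0.001], 0.015]
    - [[0, 0, 0], [0, 0, 0.001], 0.015]
    - [[0, 0, 0], [0, 0, 0.001], 0.015]

```text
t: 7.72
tool_pos: [0.6487, 0.1813, 0.181]
tool_rot: [3.012, 0.892, -0.0]
contact_force: [-0.5, 0.1, -1.5]
opening: 0.0233
```

```bash
python3 - <<'E'
from ov import *
st()
i=get_image("side")[:,:,::-1]; cv2.imwrite("pics/s8f.png",i);crop(i,95,160,70,85,8,"pics/s8z.png")
E
```

```text
t 7.72 pos [0.6487 0.1813 0.181 ] yaw 32.99 z [-1.e-04 -1.e-04 -1.e+00] F [-0.45  0.07 -1.49] tau [ 0.004 -0.018  0.029] open 0.0233 q [ 0.16  0.2   1.54 -0.    1.4  -0.41]
```

View pics/s8z.png

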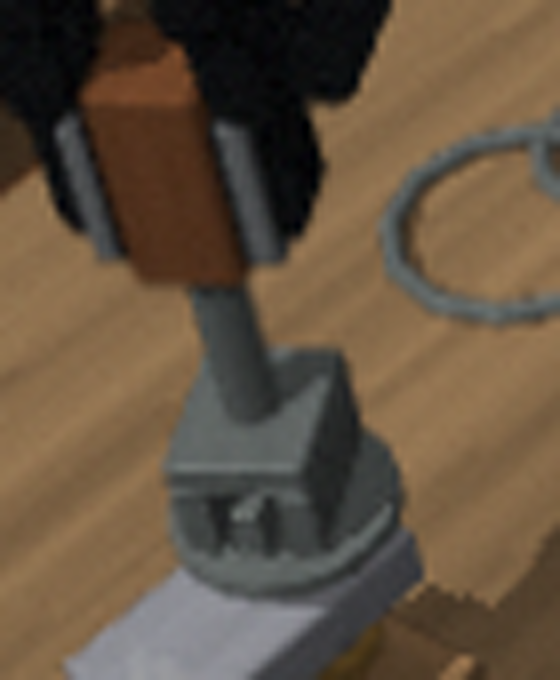

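Request:
jog_arm:
  deltas:
    - [[0, 0, 0], [0, 0, 0.0005], 0.015]
    - [[0, 0, 0], [0, 0, 0.001], 0.015]
    - [[0, 0, 0], [0, 0, 0.001], 0.015]

```text
t: 8.02
tool_pos: [0.6489, 0.1813, 0.1808]
tool_rot: [3.012, 0.892, 0.001]
contact_force: [-1.0, -0.3, 0.7]
opening: 0.0234
```

Request:
jog_arm:
  deltas:
    - [[0, 0, 0], [0, 0, 0.0005], 0.015]
    - [[0, 0, 0], [0, 0, 0.001], 0.015]
    - [[0, 0, 0], [0, 0, 0.001], 0.015]

```text
t: 8.27
tool_pos: [0.649, 0.1813, 0.1807]
tool_rot: [3.012, 0.892, 0.001]
contact_force: [-1.9, -0.3, 4.2]
opening: 0.0235
```

The flange is touched at TCP z about 0.1808. I'll back up to just clear of it and start turning clockwise (+z of the tool), sinking with the thread.

Request:
jog_arm:
  deltas:
    - [[0, 0, 0], [0, 0, -0.0015], 0.015]
    - [[0, 0, 2], [0, 0, -0.0015], 0.015]
    - [[0, 0, 4], [0, 0, -0.0015], 0.015]
    - [[0, 0, 6], [0, 0, -0.0015], 0.015]
    - [[0, 0, 8], [0, 0, -0.0015], 0.015]
    - [[0, 0, 10], [0, 0, -0.0015], 0.015]
    - [[0, 0, 10], [0, 0, -0.0015], 0.015]

```text
t: 8.85
tool_pos: [0.6492, 0.1811, 0.1808]
tool_rot: [3.078, 0.625, 0.002]
contact_force: [1.0, -0.7, -0.2]
opening: 0.0232
```

```bash
python3 - <<'E'
from ov import *
st()
E
```

```text
t 8.85 pos [0.6492 0.1811 0.1808] yaw 22.95 z [ 1.2e-03 -4.0e-04 -1.0e+00] F [ 1.02 -0.67 -0.19] tau [-0.23  -0.015 -0.06 ] open 0.0232 q [ 0.16  0.2   1.54 -0.    1.4  -0.24]
```

Request:
jog_arm:
  deltas:
    - [[0, 0, 2], [0, 0, -0.0003], 0.015]
    - [[0, 0, 4], [0, 0, -0.0003], 0.015]
    - [[0, 0, 6], [0, 0, -0.0003], 0.015]
    - [[0, 0, 8], [0, 0, -0.0003], 0.015]
    - [[0, 0, 8], [0, 0, -0.0003], 0.015]

```text
t: 9.27
tool_pos: [0.648, 0.1802, 0.1805]
tool_rot: [3.113, 0.41, -0.004]
contact_force: [-3.3, -3.9, 2.6]
opening: 0.0235
```

```bash
python3 - <<'E'
from ov import *
st()
i=get_image("side")[:,:,::-1]; cv2.imwrite("pics/s9f.png",i);crop(i,85,160,80,110,7,"pics/s9z.png")
st()
E
```

```text
t 9.27 pos [0.648  0.1802 0.1805] yaw 15.00 z [-0.0024 -0.0025 -1.    ] F [-3.34 -3.94  2.62] tau [-0.884  0.885  0.125] open 0.0235 q [ 0.16  0.2   1.54 -0.    1.41 -0.1 ]
t 9.32 pos [0.648  0.1803 0.1806] yaw 15.07 z [-0.0023 -0.0024 -1.    ] F [-2.86 -3.78  2.71] tau [-1.001  0.836  0.105] open 0.0234 q [ 0.16  0.2   1.54 -0.    1.41 -0.1 ]
```

View pics/s9z.png

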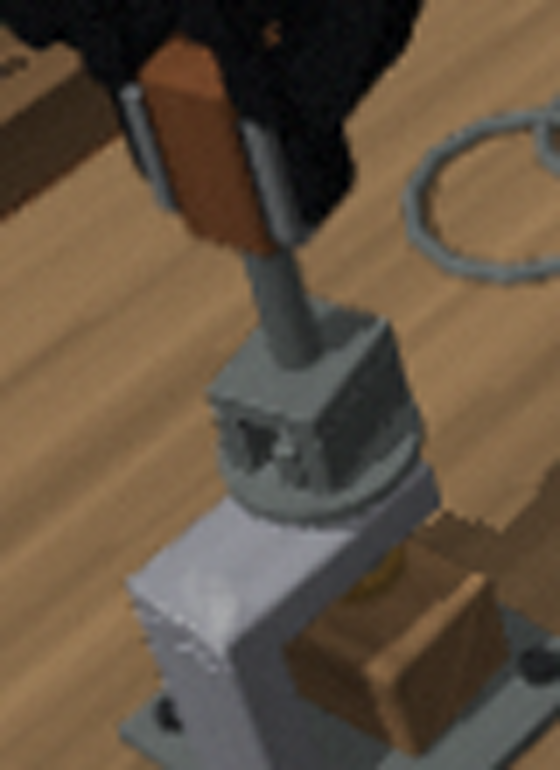

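The fork has engaged: there is a reaction of about 5 N and the torque has reached the friction level. The sideways force means the tool is about 1 mm off axis, so I'll correct that and turn on, sinking 0.11 mm per degree.

Request:
jog_arm:
  deltas:
    - [[0, 0, 0], [-0.001, 0.0007, -0.0003], 0.015]
    - [[0, 0, 2], [-0.001, 0.0007, 0], 0.015]
    - [[0, 0, 4], [-0.001, 0.0007, 0.0002], 0.015]
    - [[0, 0, 6], [-0.001, 0.0007, 0.0004], 0.015]
    - [[0, 0, 8], [-0.001, 0.0007, 0.0006], 0.015]
    - [[0, 0, 10], [-0.001, 0.0007, 0.0008], 0.015]
    - [[0, 0, 12], [-0.001, 0.0007, 0.001], 0.015]
    - [[0, 0, 12], [-0.001, 0.0007, 0.001], 0.015]

```text
t: 9.98
tool_pos: [0.6473, 0.18, 0.1793]
tool_rot: [3.14, 0.083, -0.003]
contact_force: [-3.5, -3.1, 1.3]
opening: 0.0237
```

```bash
python3 - <<'E'
from ov import *
st()
E
```

```text
t 9.98 pos [0.6473 0.18   0.1793] yaw 3.02 z [-1.9e-03 -9.0e-04 -1.0e+00] F [-3.47 -3.11  1.34] tau [-0.723  0.855  0.092] open 0.0237 q [ 0.16  0.2   1.54 -0.    1.4   0.11]
```

Request:
jog_arm:
  deltas:
    - [[0, 0, 2], [-0.001, 0.0008, 0.0002], 0.015]
    - [[0, 0, 4], [-0.001, 0.0008, 0.0004], 0.015]
    - [[0, 0, 6], [-0.001, 0.0008, 0.0006], 0.015]
    - [[0, 0, 8], [-0.001, 0.0008, 0.0008], 0.015]
    - [[0, 0, 10], [-0.001, 0.0008, 0.001], 0.015]
    - [[0, 0, 10], [-0.001, 0.0008, 0.001], 0.015]

```text
t: 10.48
tool_pos: [0.6466, 0.1798, 0.1783]
tool_rot: [-3.135, 0.19, 0.001]
contact_force: [-2.1, -2.2, -0.2]
opening: 0.0234
```

```bash
python3 - <<'E'
from ov import *
st()
i=get_image("side")[:,:,::-1]; cv2.imwrite("pics/s10f.png",i);crop(i,85,160,80,110,7,"pics/s10z.png")
crop(i,130,225,30,30,16,"pics/s10g.png")
st()
E
```

```text
t 10.48 pos [0.6466 0.1798 0.1783] yaw -6.94 z [-8.e-04  5.e-04 -1.e+00] F [-2.08 -2.17 -0.22] tau [-0.296  0.523  0.058] open 0.0234 q [0.16 0.2  1.55 0.   1.4  0.28]
t 10.53 pos [0.6467 0.1798 0.1783] yaw -6.90 z [-9.e-04  5.e-04 -1.e+00] F [-2.93 -1.35 -0.52] tau [-0.302  0.531  0.052] open 0.0236 q [0.16 0.2  1.55 0.   1.4  0.28]
```

View pics/s10z.png

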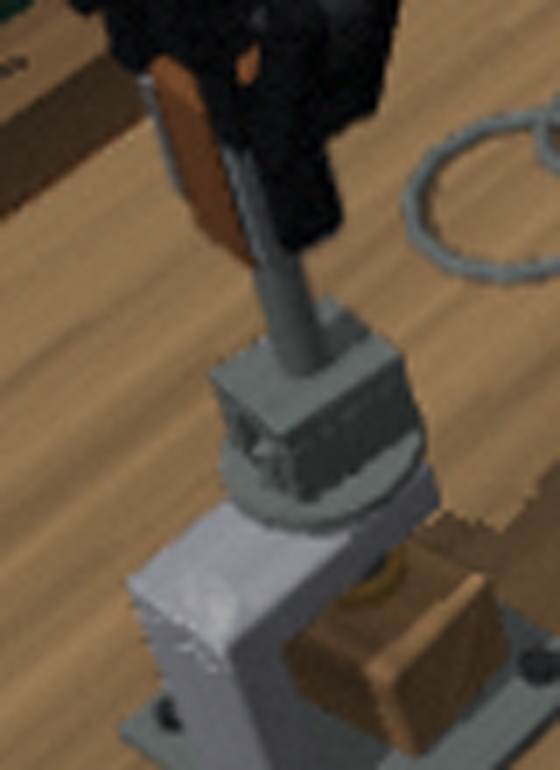

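View pics/s10g.png

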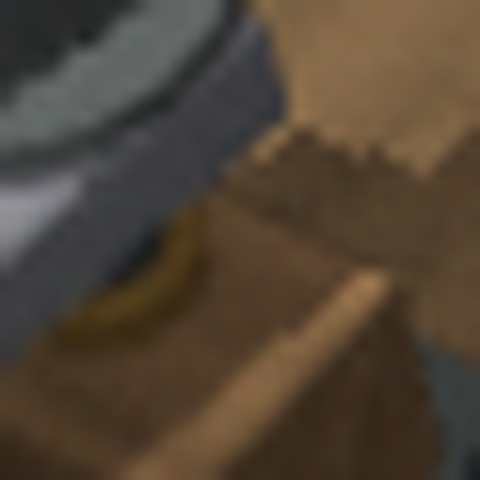

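The foot still hasn't met the block, and the sideways load is falling. I'll continue in smaller steps and watch the torque.

Request:
jog_arm:
  deltas:
    - [[0, 0, 2], [-0.0005, 0.0004, 0.0002], 0.015]
    - [[0, 0, 4], [-0.0005, 0.0004, 0.0004], 0.015]
    - [[0, 0, 6], [-0.0005, 0.0004, 0.0006], 0.015]
    - [[0, 0, 6], [-0.0005, 0.0004, 0.0006], 0.015]

```text
t: 10.87
tool_pos: [0.6463, 0.1797, 0.1777]
tool_rot: [-3.121, 0.354, 0.001]
contact_force: [-1.6, -1.4, -3.4]
opening: 0.0235
```

```bash
python3 -c "
from ov import *
st()"
```

```text
t 10.87 pos [0.6463 0.1797 0.1777] yaw -12.94 z [-3.e-04  1.e-03 -1.e+00] F [-1.61 -1.38 -3.42] tau [-0.073  0.311  0.014] open 0.0235 q [0.16 0.19 1.55 0.   1.4  0.39]
```

Request:
jog_arm:
  deltas:
    - [[0, 0, 1.5], [-0.0002, 0, 0.0001], 0.015]
    - [[0, 0, 3], [-0.0002, 0, 0.0003], 0.015]
    - [[0, 0, 4], [-0.0002, 0, 0.0004], 0.015]
    - [[0, 0, 4], [-0.0002, 0, 0.0004], 0.015]

```text
t: 11.2
tool_pos: [0.6461, 0.1797, 0.1772]
tool_rot: [-3.107, 0.463, 0.001]
contact_force: [-1.1, 0.5, -2.1]
opening: 0.0236
```

```bash
python3 -c "
from ov import *
st()"
```

```text
t 11.20 pos [0.6461 0.1797 0.1772] yaw -16.94 z [-4.e-04  9.e-04 -1.e+00] F [-1.15  0.47 -2.15] tau [0.116 0.222 0.092] open 0.0236 q [0.16 0.19 1.55 0.   1.4  0.46]
```

Request:
jog_arm:
  deltas:
    - [[0, 0, 1.5], [0, 0, 0.0001], 0.015]
    - [[0, 0, 3], [0, 0, 0.0003], 0.015]
    - [[0, 0, 4], [0, 0, 0.0004], 0.015]
    - [[0, 0, 4], [0, 0, 0.0004], 0.015]

```text
t: 11.53
tool_pos: [0.6459, 0.1797, 0.1768]
tool_rot: [-3.088, 0.572, 0.001]
contact_force: [-1.0, 1.3, -4.3]
opening: 0.0234
```

```bash
python3 -c "
from ov import *
st()
i=get_image('side')[:,:,::-1]; cv2.imwrite('pics/s11f.png',i);crop(i,85,160,80,110,7,'pics/s11z.png')
i=get_image('top')[:,:,::-1]; crop(i,120,90,90,80,7,'pics/t11.png')
st()"
```

```text
t 11.53 pos [0.6459 0.1797 0.1768] yaw -20.97 z [-8.e-04  8.e-04 -1.e+00] F [-1.02  1.31 -4.32] tau [0.239 0.338 0.152] open 0.0234 q [0.16 0.19 1.55 0.   1.4  0.53]
t 11.63 pos [0.6459 0.1796 0.1769] yaw -20.95 z [-9.e-04  7.e-04 -1.e+00] F [-1.21  1.84 -3.89] tau [0.357 0.419 0.031] open 0.0237 q [0.16 0.19 1.55 0.   1.4  0.53]
```

View pics/s11z.png

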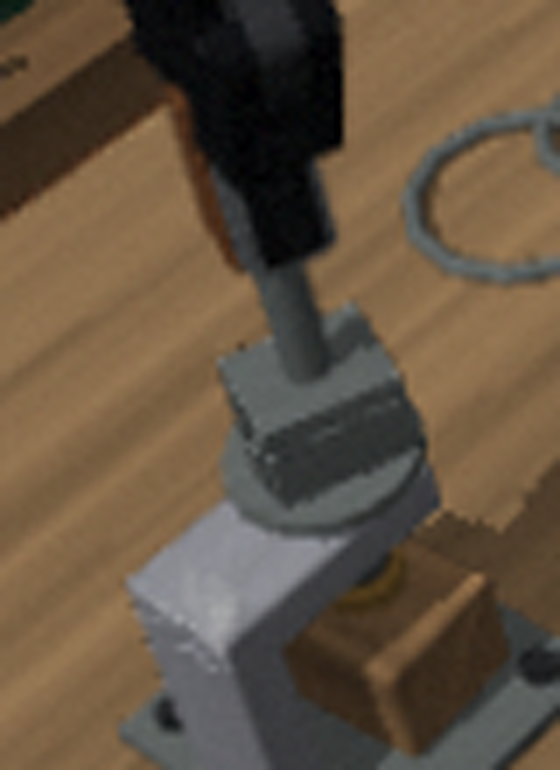

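View pics/t11.png

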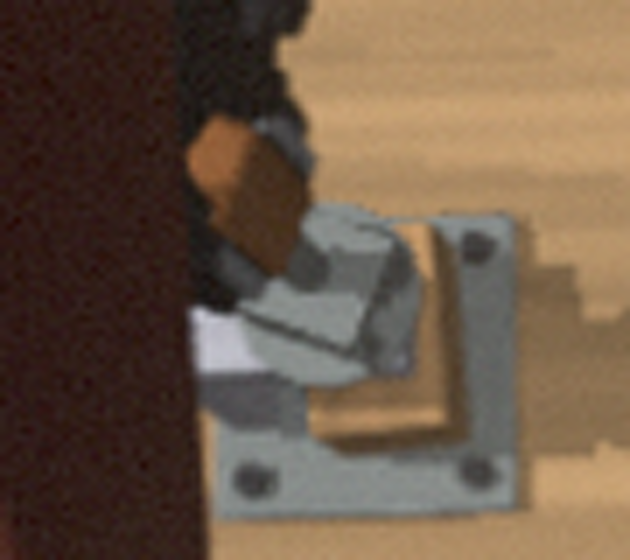

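Request:
jog_arm:
  deltas:
    - [[0, 0, 1.5], [0, 0, 0.0003], 0.015]
    - [[0, 0, 3], [0, 0, 0.0006], 0.015]
    - [[0, 0, 4], [0, 0, 0.0008], 0.015]
    - [[0, 0, 4], [0, 0, 0.0008], 0.015]

```text
t: 11.97
tool_pos: [0.6459, 0.1796, 0.1764]
tool_rot: [-3.067, 0.68, 0.002]
contact_force: [-3.5, 1.8, -4.3]
opening: 0.0239
```

```bash
python3 -c "
from ov import *
st()"
```

```text
t 11.97 pos [0.6459 0.1796 0.1764] yaw -24.99 z [-1.e-03  7.e-04 -1.e+00] F [-3.5   1.8  -4.33] tau [0.453 0.569 0.067] open 0.0239 q [0.16 0.19 1.55 0.   1.4  0.6 ]
```

Request:
jog_arm:
  deltas:
    - [[0, 0, 1.5], [0, 0, 0.0002], 0.015]
    - [[0, 0, 3], [0, 0, 0.0004], 0.015]
    - [[0, 0, 3], [0, 0, 0.0004], 0.015]

```text
t: 12.22
tool_pos: [0.6458, 0.1797, 0.1761]
tool_rot: [-3.048, 0.76, 0.002]
contact_force: [-2.4, 3.3, -4.1]
opening: 0.023
```

```bash
python3 -c "
from ov import *
st()"
```

```text
t 12.22 pos [0.6458 0.1797 0.1761] yaw -27.98 z [-1.1e-03  7.0e-04 -1.0e+00] F [-2.39  3.26 -4.14] tau [0.589 0.756 0.073] open 0.0230 q [0.16 0.2  1.55 0.   1.4  0.65]
```

Request:
jog_arm:
  deltas:
    - [[0, 0, 1.5], [-0.0005, 0, 0.0003], 0.015]
    - [[0, 0, 3], [-0.0005, 0, 0.0006], 0.015]
    - [[0, 0, 3], [-0.0005, 0, 0.0006], 0.015]

```text
t: 12.47
tool_pos: [0.6456, 0.1798, 0.1757]
tool_rot: [-3.027, 0.839, 0.001]
contact_force: [-3.0, 2.0, -2.9]
opening: 0.0238
```

```bash
python3 -c "
from ov import *
st()
i=get_image('side')[:,:,::-1]; cv2.imwrite('pics/s12f.png',i);crop(i,85,160,80,110,7,'pics/s12z.png')
crop(i,130,225,30,30,16,'pics/s12g.png')
st()"
```

```text
t 12.47 pos [0.6456 0.1798 0.1757] yaw -30.96 z [-4.e-04  5.e-04 -1.e+00] F [-3.    1.97 -2.88] tau [0.474 0.741 0.155] open 0.0238 q [0.16 0.19 1.55 0.   1.39 0.7 ]
t 12.52 pos [0.6456 0.1797 0.1757] yaw -30.93 z [-4.e-04  5.e-04 -1.e+00] F [-3.33  2.46 -2.37] tau [0.613 0.763 0.118] open 0.0235 q [0.16 0.19 1.55 0.   1.39 0.7 ]
```

View pics/s12z.png

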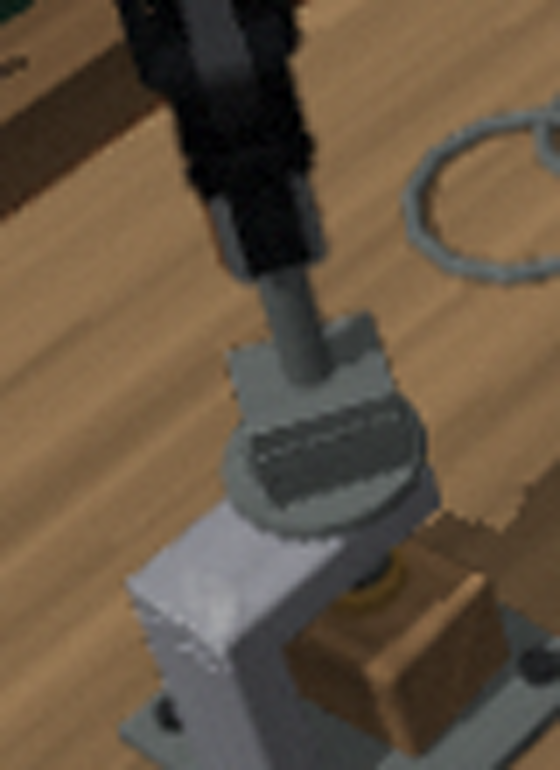

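View pics/s12g.png

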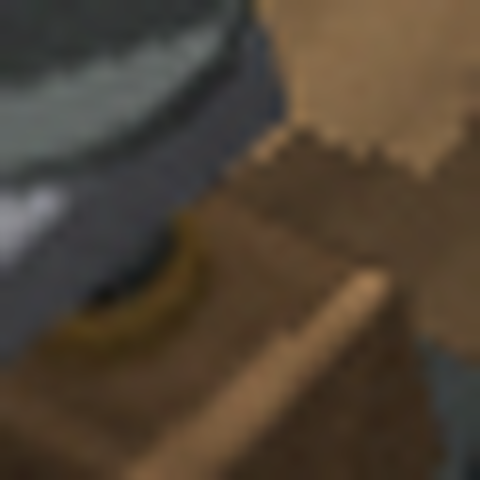

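The screw is sinking steadily and the torque is still only friction, at 0.12 to 0.15. I'll drop the squeeze to 25 N so the grip limits the torque, and go on in 2 to 3° steps.

Request:
jog_arm:
  deltas:
    - [[0, 0, 0], [-0.0005, 0, 0.0003], 0.015]
    - [[0, 0, 1.5], [-0.0005, 0, 0.0005], 0.015]
    - [[0, 0, 3], [-0.0005, 0, 0.0006], 0.015]
    - [[0, 0, 3], [-0.0005, 0, 0.0006], 0.015]
  squeeze: 25

```text
t: 12.85
tool_pos: [0.6455, 0.1799, 0.1756]
tool_rot: [-3.004, 0.918, -0.001]
contact_force: [-3.8, 3.2, -0.2]
opening: 0.0234
```

```bash
python3 -c "
from ov import *
st()"
```

```text
t 12.85 pos [0.6455 0.1799 0.1756] yaw -33.97 z [ 5.e-04  3.e-04 -1.e+00] F [-3.8   3.17 -0.22] tau [0.554 0.813 0.222] open 0.0234 q [0.16 0.19 1.55 0.   1.39 0.75]
```

Request:
jog_arm:
  deltas:
    - [[0, 0, 1.5], [-0.0003, 0, 0.0002], 0.015]
    - [[0, 0, 3], [-0.0003, 0, 0.0004], 0.015]
    - [[0, 0, 3], [-0.0003, 0, 0.0004], 0.015]

```text
t: 13.1
tool_pos: [0.6454, 0.1801, 0.1755]
tool_rot: [-2.979, 0.995, -0.001]
contact_force: [-3.3, 2.8, 1.3]
opening: 0.0233
```

```bash
python3 -c "
from ov import *
st()"
```

```text
t 13.10 pos [0.6454 0.1801 0.1755] yaw -36.92 z [ 9.e-04  2.e-04 -1.e+00] F [-3.25  2.83  1.27] tau [0.517 0.854 0.419] open 0.0233 q [0.16 0.19 1.55 0.   1.39 0.81]
```

The foot has met the block: torque rose from 0.12 through 0.22 to 0.42 N m, and the TCP stopped sinking at 0.1755. That's about 64° after engagement, near the expected one radian or so. I'll back off 7° inside the backlash and lift slightly to unload.

Request:
jog_arm:
  deltas:
    - [[0, 0, -2], [0, 0, -0.0004], 0.015]
    - [[0, 0, -4], [0.0003, 0, -0.0008], 0.015]
    - [[0, 0, -6], [0.0005, 0, -0.0008], 0.015]
    - [[0, 0, -7], [0.001, 0, -0.0008], 0.015]
    - [[0, 0, -7], [0.001, 0, -0.0008], 0.015]
    - [[0, 0, -7], [0.001, 0, -0.0008], 0.015]

```text
t: 13.6
tool_pos: [0.6464, 0.179, 0.1757]
tool_rot: [3.034, -0.814, 0.002]
contact_force: [-0.8, -0.2, -1.0]
opening: 0.0234
```

```bash
python3 -c "
from ov import *
st()
i=get_image('side')[:,:,::-1]; cv2.imwrite('pics/s13f.png',i);crop(i,85,160,80,110,7,'pics/s13z.png')
crop(i,130,225,30,30,16,'pics/s13g.png')
st()"
```

```text
t 13.60 pos [0.6464 0.179  0.1757] yaw -30.04 z [ 1.4e-03 -5.0e-04 -1.0e+00] F [-0.78 -0.21 -1.04] tau [0.173 0.128 0.049] open 0.0234 q [ 0.16  0.2   1.55 -0.    1.39  0.68]
t 13.65 pos [0.6464 0.1789 0.1756] yaw -30.04 z [ 1.3e-03 -6.0e-04 -1.0e+00] F [-0.55  1.02 -2.08] tau [ 0.138  0.143 -0.005] open 0.0237 q [ 0.16  0.2   1.55 -0.    1.39  0.68]
```

View pics/s13z.png

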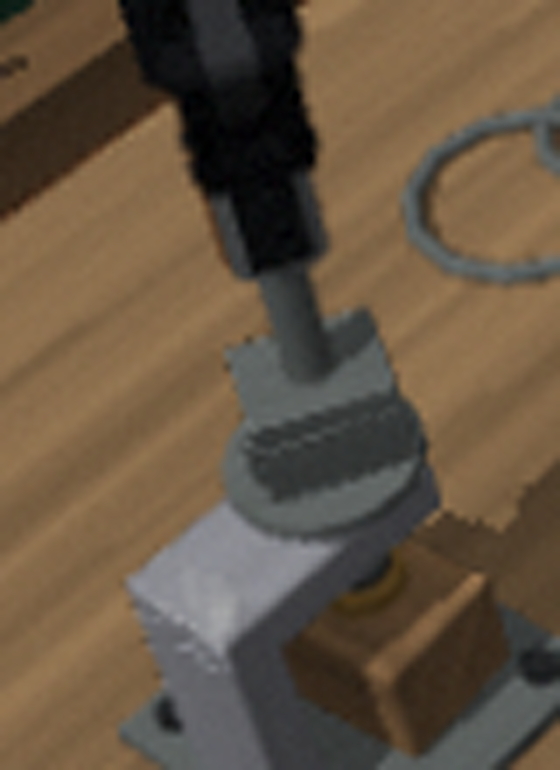

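View pics/s13g.png

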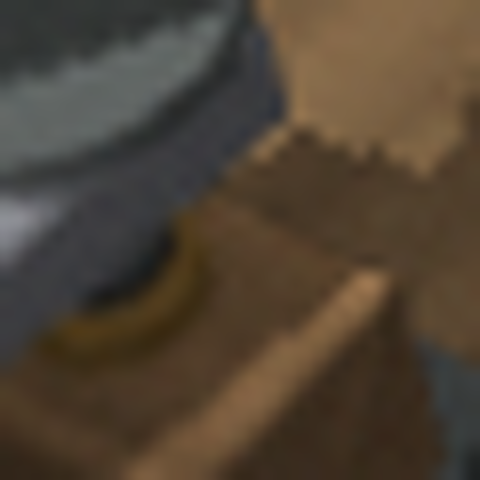

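With the load off (torque about 0, Fz about the driver's own weight), the foot sits on the block at about (120,350) in the zoom and the fork rests over the wing. Releasing, then lifting straight up.

Request:
jog_arm:
  deltas:
    - [[0, 0, 0], [0, 0, 0], 0.026]
    - [[0, 0, 0], [0, 0, 0], 0.03]
    - [[0, 0, 0], [0, 0, 0], 0.04]
    - [[0, 0, 0], [0, 0, 0], 0.055]
    - [[0, 0, 0], [0, 0, 0], 0.06]
    - [[0, 0, 0], [0, 0, 0], 0.06]
    - [[0, 0, 0], [0, 0, 0], 0.06]

```text
t: 14.23
tool_pos: [0.646, 0.1793, 0.1756]
tool_rot: [-3.034, 0.813, -0.0]
contact_force: [-0.2, 1.0, 0.0]
opening: 0.0596
```

```bash
python3 -c "
from ov import *
st()
i=get_image('side')[:,:,::-1]; cv2.imwrite('pics/s14f.png',i);crop(i,75,100,110,150,4.5,'pics/s14z.png')
"
```

```text
t 14.23 pos [0.646  0.1793 0.1756] yaw -30.01 z [ 3.e-04  0.e+00 -1.e+00] F [-0.16  0.97  0.02] tau [ 0.041  0.025 -0.027] open 0.0596 q [ 0.16  0.19  1.55 -0.    1.39  0.68]
```

View pics/s14z.png

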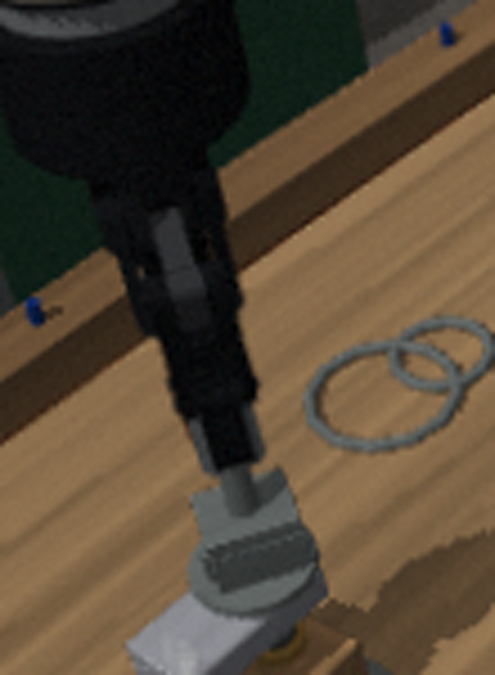

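The driver is released and still upright, and the force reads zero. Lifting away.

Request:
jog_arm:
  deltas:
    - [[0, 0, 0], [0, 0, -0.006], 0.06]
    - [[0, 0, 0], [0, 0, -0.018], 0.06]
    - [[0, 0, 0], [0, 0, -0.034], 0.06]
    - [[0, 0, 0], [0, 0, -0.052], 0.06]
    - [[0, 0, 0], [0, 0, -0.07], 0.06]
    - [[0, 0, 0], [0, 0, -0.09], 0.06]
    - [[0, 0, 0], [0, 0, -0.105], 0.06]
    - [[0, 0, 0], [0, 0, -0.115], 0.06]
    - [[0, 0, 0], [0, 0, -0.12], 0.06]
    - [[0, 0, 0], [0, 0, -0.12], 0.06]

```text
t: 15.12
tool_pos: [0.6464, 0.1794, 0.2973]
tool_rot: [-3.033, 0.813, -0.004]
contact_force: [-0.3, 0.3, 0.5]
opening: 0.0605
```

Request:
jog_arm:
  deltas:
    - [[0, 0, 0], [-0.035, 0.02, 0], 0.06]
    - [[0, 0, 0], [-0.07, 0.04, 0], 0.06]
    - [[0, 0, 0], [-0.105, 0.06, 0], 0.06]
    - [[0, 0, 0], [-0.14, 0.08, 0], 0.06]
    - [[0, 0, 0], [-0.17, 0.1, 0], 0.06]
    - [[0, 0, 0], [-0.19, 0.12, 0], 0.06]
    - [[0, 0, 0], [-0.2, 0.13, 0], 0.06]
    - [[0, 0, 0], [-0.2, 0.13, 0], 0.06]

```text
t: 15.78
tool_pos: [0.4054, 0.1665, 0.2944]
tool_rot: [3.034, -0.812, -0.001]
contact_force: [-0.2, 0.8, -0.1]
opening: 0.06
```

```bash
python3 -c "
from ov import *
st()
i=get_image('side')[:,:,::-1]; cv2.imwrite('pics/s15f.png',i);crop(i,75,150,100,140,5,'pics/s15z.png')
i=get_image('top')[:,:,::-1]; cv2.imwrite('pics/t15f.png',i)
"
```

```text
t 15.78 pos [0.4054 0.1665 0.2944] yaw -29.98 z [-1.e-03 -3.e-04 -1.e+00] F [-0.23  0.79 -0.07] tau [ 0.017 -0.005 -0.044] open 0.0600 q [ 0.22 -0.44  1.94 -0.    1.65  0.74]
```

View pics/s15z.png

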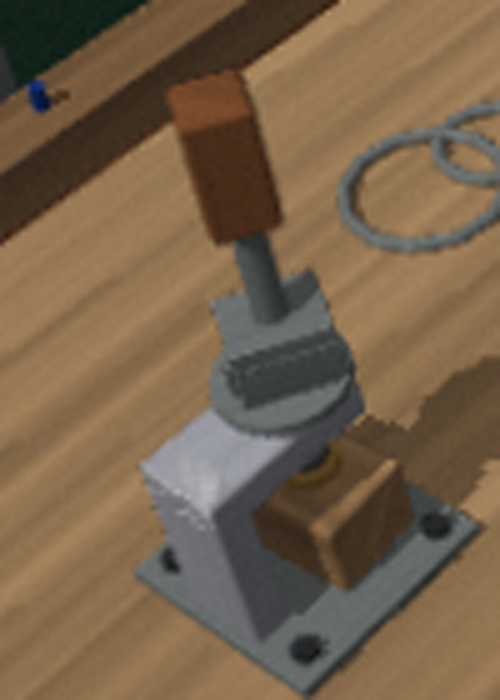

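View pics/t15f.png

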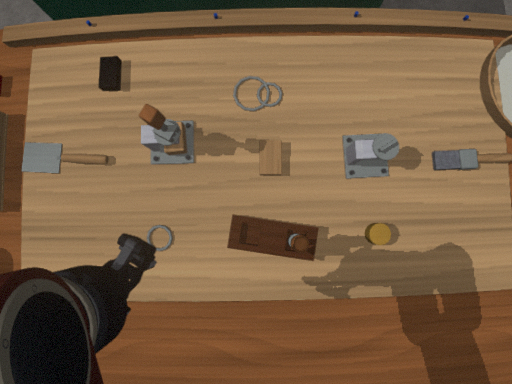

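```bash
python3 -c "
from ov import *
crop('pics/t15f.png',130,95,80,75,9,'pics/t15z.png')
crop('pics/s15f.png',95,200,70,90,8,'pics/s15y.png')
"
```

```text
(no output)
```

View pics/t15z.png

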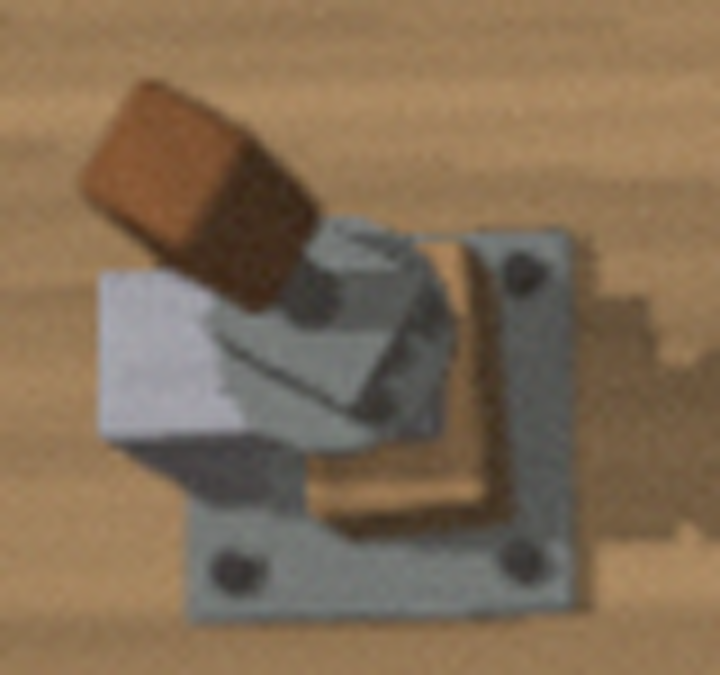

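View pics/s15y.png

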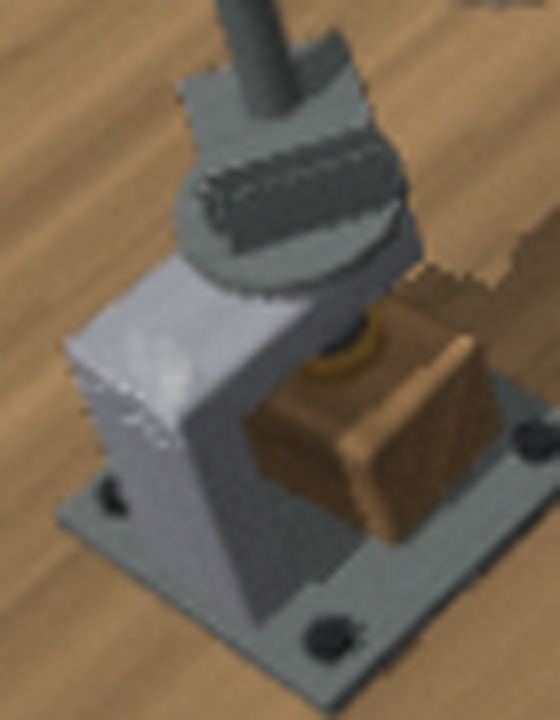

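```bash
python3 -c "
from ov import *
f=lambda p,x,y,s:((p[0]+.5)/s-.5+x,(p[1]+.5)/s-.5+y)
print(tri(f((210,98),75,150,5),f((163,162),130,95,9)))
ov('pics/s15f.png',95,200,70,90,8,'pics/s15o.png',[(box(.647,.1805,z,0,circ),c) for z,c in((.103,(0,0,255)),(.0975,(0,255,0)))])
# foot outline bottom (r 12mm) at candidate heights
ov('pics/s15f.png',125,225,40,40,16,'pics/s15p.png',[(box(.647,.1805,.0975-.05,0,[(a*.48,b*.48) for a,b in circ]),(0,255,0)),(box(.647,.1805,.1035-.05,0,[(a*.48,b*.48) for a,b in circ]),(0,0,255))])
"
```

```text
(array([0.6470332 , 0.17821628, 0.22045315]), np.float64(0.00039588539134818835))
```

View pics/s15o.png

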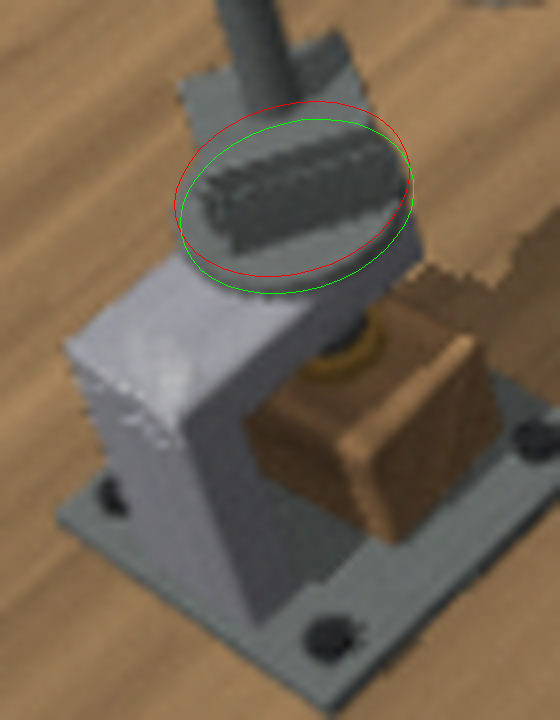

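View pics/s15p.png

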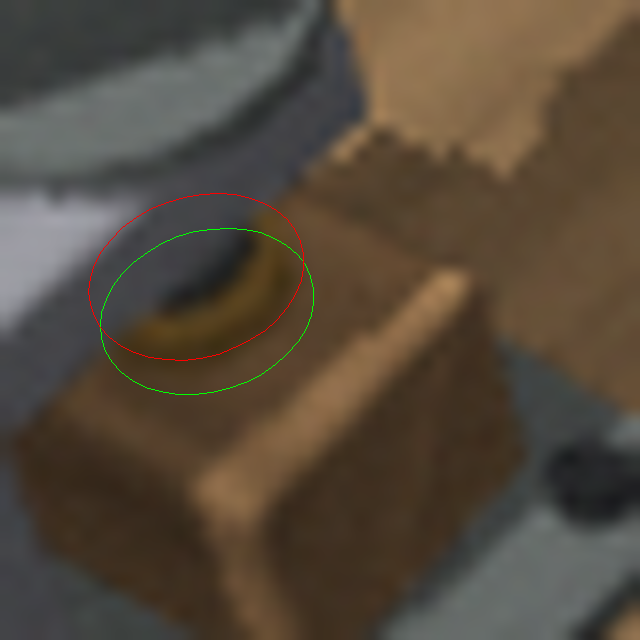

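The absolute heights carry camera bias, so I'll compare the first and last pictures directly.

```bash
python3 -c "
from ov import *
a=cv2.imread('pics/side0.png');b=cv2.imread('pics/s15f.png')
g=lambda i:cv2.resize(i[200:260,105:165],None,fx=6.5,fy=6.5,interpolation=cv2.INTER_CUBIC)
im=cv2.convertScaleAbs(np.hstack([g(a),g(b)]),alpha=1.6)
cv2.imwrite('pics/cmp.png',im)
hsv=[cv2.cvtColor(i,cv2.COLOR_BGR2HSV) for i in(a,b)]
for h in hsv:
  m=cv2.inRange(h[225:255,130:160],(14,160,40),(30,255,200)); ys,xs=np.nonzero(m); print(len(xs), xs.mean()+130 if len(xs) else 0, ys.mean()+225, ys.max()+225, xs.max()+130)
# lower contour of flange: column profile
for c in(118,122,126,130): print(c,[i[205:245,c].astype(int).sum(1).tolist()[10:36] for i in(a,b)])
"
```

```text
20 138.1 242.8 245 142
29 138.3448275862069 244.24137931034483 247 142
118 [[301, 289, 282, 276, 277, 271, 268, 275, 271, 268, 284, 290, 279, 279, 269, 257, 299, 387, 388, 392, 399, 396, 405, 402, 398, 388], [304, 342, 337, 338, 336, 336, 327, 336, 325, 324, 336, 338, 326, 323, 327, 330, 322, 322, 437, 462, 473, 472, 475, 479, 474, 468]]
122 [[280, 279, 287, 277, 271, 274, 274, 270, 268, 266, 277, 275, 279, 284, 285, 279, 278, 256, 243, 365, 400, 390, 390, 381, 383, 378], [327, 325, 311, 331, 327, 325, 298, 191, 187, 227, 204, 227, 209, 185, 256, 321, 310, 317, 329, 304, 295, 409, 470, 456, 453, 457]]
126 [[271, 263, 279, 270, 264, 270, 271, 275, 265, 274, 180, 192, 191, 201, 247, 273, 272, 268, 239, 225, 333, 386, 391, 395, 401, 395], [311, 317, 339, 323, 336, 220, 192, 184, 226, 172, 196, 188, 179, 180, 180, 187, 254, 329, 335, 334, 297, 272, 392, 468, 475, 479]]
130 [[215, 193, 140, 107, 107, 107, 101, 104, 105, 118, 135, 141, 153, 175, 270, 266, 261, 248, 188, 182, 282, 407, 388, 393, 381, 317], [308, 334, 333, 325, 212, 193, 203, 208, 190, 185, 182, 173, 179, 172, 185, 283, 326, 325, 334, 329, 278, 234, 342, 466, 446, 384]]
```

View pics/cmp.png

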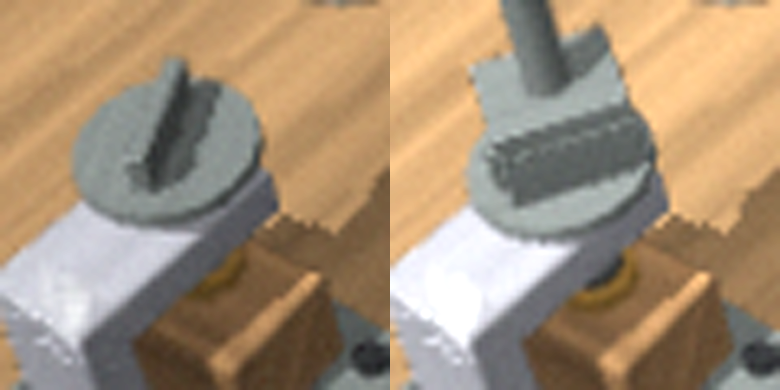

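The flange has come down about 2 px, or roughly 5 mm. That agrees with the 5.2 mm the TCP sank and with the torque rise. The foot sits on the block, the block hasn't moved, and the driver stands upright (top at (0.647, 0.178, 0.220), under 2° of lean). Handing in.

```bash
python3 -c "
from h import *
st(); print(job.finish_job())"
```

```text
t 15.88 pos [0.4075 0.1667 0.2947] yaw -30.01 z [-4.e-04 -1.e-04 -1.e+00] F [ 0.11  0.8  -0.64] tau [0.059 0.012 0.031] open 0.0601 q [ 0.22 -0.44  1.93  0.    1.65  0.74]
the job is handed in; nothing more can be done
None
```

I fitted the square-gripped fork driver over the wing of the screw with the block beneath it. I turned it clockwise until the foot met the block, and handed the job in at about 16 s.

**Contact:** The wrist torque rose from about 0.12 N m (thread friction) to 0.42 N m, and the tool stopped sinking about 5 mm below its starting height. I estimate a peak of about 45 N on the block. I then backed off 7° within the backlash. The thread friction can hold only about 19 N, so the remaining press should be below that. I did not measure the force on the block directly.

**Last checks:**
- **Driver:** It stands free on the screw with its fork over the wing. The grip top is about 2 mm from the screw axis, so the driver leans less than 2°.
- **Screw:** The pictures show the flange about 5 mm lower than at the start, with the foot on the block.
- **Block and spare stop:** The block looks unmoved between the first and last side pictures. The arm never went near the spare stop, and it looks unchanged in the top view, though I did not measure it.
- **Robot:** It is clear of everything.

**Disagreement:** The side camera put the fork 3 to 4 mm higher than the tool pose did. I therefore used touch and before-and-after picture comparisons for heights, not absolute camera heights.

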